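# Put the calibration weight set back in its block

### The job

The balance check is done: put the calibration weights back into their wooden block in order of size, the largest weight in the largest well and so on down the row to the smallest, each standing on the floor of its own well. Press the weight forceps fully home into the spring clip on the block, so that they lie flat on both saddles about centred. Keep the weights upright throughout.

Things in the scene. Friction and masses are not known exactly. Their poses are not given: they have to be found in the camera images.
- weight_500g: the largest of four plain steel knob weights (500g): an upright cylinder 38 mm in diameter and 50 mm high with a knob 20 mm in diameter on a narrow neck above it, 63 mm high in all. Origin: centre of its underside; z up along its axis.
- weight_200g: the second largest of four plain steel knob weights (200g): an upright cylinder 28 mm in diameter and 38 mm high with a knob 16 mm in diameter on a narrow neck above it, 49 mm high in all. Origin: centre of its underside; z up along its axis.
- weight_100g: the third largest of four plain steel knob weights (100g): an upright cylinder 22 mm in diameter and 30 mm high with a knob 13 mm in diameter on a narrow neck above it, 39 mm high in all. Origin: centre of its underside; z up along its axis.
- weight_50g: the smallest of four plain steel knob weights (50g): an upright cylinder 18 mm in diameter and 22 mm high with a knob 11 mm in diameter on a narrow neck above it, 30 mm high in all. Origin: centre of its underside; z up along its axis.
- well_500g: the largest of four black dished wells in a row in a low wooden block (fixed, 122 x 220 mm, top 20 mm above the worktop, turned any way); for the 500g weight. Mouth 53 mm wide, level with the block's top, tapering to a flat floor 45 mm wide, 10 mm lower. Origin: centre of that floor; x across the block toward the clip, y along the row toward the smaller wells, z up.
- well_200g: the second largest of four black dished wells in a row in a low wooden block (fixed, 122 x 220 mm, top 20 mm above the worktop, turned any way); for the 200g weight. Mouth 43 mm wide, level with the block's top, tapering to a flat floor 35 mm wide, 10 mm lower. Origin: centre of that floor; x across the block toward the clip, y along the row toward the smaller wells, z up.
- well_100g: the third largest of four black dished wells in a row in a low wooden block (fixed, 122 x 220 mm, top 20 mm above the worktop, turned any way); for the 100g weight. Mouth 37 mm wide, level with the block's top, tapering to a flat floor 29 mm wide, 10 mm lower. Origin: centre of that floor; x across the block toward the clip, y along the row toward the smaller wells, z up.
- well_50g: the smallest of four black dished wells in a row in a low wooden block (fixed, 122 x 220 mm, top 20 mm above the worktop, turned any way); for the 50g weight. Mouth 33 mm wide, level with the block's top, tapering to a flat floor 25 mm wide, 10 mm lower. Origin: centre of that floor; x across the block toward the clip, y along the row toward the smaller wells, z up.
- forceps: steel weight forceps lying flat on the worktop, a straight bar 131 mm long, 12 mm wide, 8 mm high. Origin: centre of the underside; its y axis runs along the length, z up. Take it across its width at the middle.
- clip: steel spring clip on the block, parallel to the row of wells. Two saddles, 32 mm either side of its middle along y, carry the forceps 7 mm above the block's top; sprung leaves beside each, lips 22 mm above the saddles, mouth 24 mm. Pressed down, forceps part them (5 to 15 N) and snap under. 50 mm free between. Origin: the middle, level with saddle tops; y along forceps (either way round), z up.
Things that resemble listed ones, but are neither listed nor needed, are in the scene too. What is shaped like the weight_500g but orange or red is not meant.

How it is judged:
At the end, for the whole second after the job is handed in: Each weight stands upright in its own well (8 mm from centre, 4 mm from the floor, 0.1 rad) and the forceps lie in the clip: 3 mm from the saddles, 5 mm across, 15 mm along, 0.12 rad of parallel; all at rest (horizontal distance between weight_500g and well_500g below 0.008 m and z of weight_500g in the frame of well_500g between -0.003 and 0.004 m and angle between each of weight_500g, weight_200g, weight_100g, weight_50g's own z axis and vertical below 0.1 rad and linear speed of each of weight_500g, weight_200g, weight_100g, weight_50g, forceps below 0.02 m/s and horizontal distance between weight_200g and well_200g below 0.008 m and z of weight_200g in the frame of well_200g between -0.003 and 0.004 m and horizontal distance between weight_100g and well_100g below 0.008 m and z of weight_100g in the frame of well_100g between -0.003 and 0.004 m and horizontal distance between weight_50g and well_50g below 0.008 m and z of weight_50g in the frame of well_50g between -0.003 and 0.004 m and x of forceps in the frame of clip between -0.005 and 0.005 m and y of forceps in the frame of clip between -0.015 and 0.015 m and z of forceps in the frame of clip between -0.003 and 0.003 m and angle between the y axis of forceps and the y axis of clip, either way round below 0.12 rad and angle between forceps's own z axis and vertical below 0.12 rad); the robot touches nothing.
It fails at once if a weight is tipped over (tilted by more than 0.8 rad) (angle between any of weight_500g, weight_200g, weight_100g, weight_50g's own z axis and vertical above 0.8 rad).
It also fails if it takes over 141 s, if anything falls off the work surface, if the arm or the gripper's body presses on something with over 40 N, if the wrist force passes 120 N, or if a joint passes its speed limit or range.

### The arm

A 6-joint arm with a two-finger parallel gripper is mounted at the origin on a cart in front of the work surface, level with it; the furniture and walls round the work are solid. World frame = base frame: x ahead of the robot, y to its left, z up, the work surface at z = 0. Lengths are in m, angles in rad, forces in N, time in s.
With the tool pointing down it reaches from about 0.425 to 0.95 m from the base axis. Payload 3.5 kg.
Tool frame: the origin (TCP) lies at the very end of the fingers, on their centre line; the grasp point (between the pads) lies 19 mm behind it (env.grip_depth is the distance from the TCP to the grasp point, in m); z points along the fingers, x is the direction in which the jaws open and shut, and the axes are right-handed (so a half turn about z gives the same grasp; the last joint's range is limited). The gripper opens to 85 mm and grips with 20 to 120 N. Pads are 22 mm wide; open, the fingers measure 114 mm over their backs; the gripper's body (76 mm by 85 mm) begins 54 mm behind the grasp point. The pads swing forward as they close: fully open they stand 13 mm farther back than shut.
Start: joints at [0.969, 0.286, 1.577, -0, 1.279, -0.15], TCP at [0.295, 0.607, 0.208] pointing down, gripper open.
Joint ranges: [-2.77, 2.77], [-0.9, 2.22], [0.21, 2.48], [-1.53, 4.67], [0.24, 2.81], [-2.84, 2.84]. Speed limits (rad/s): [2.79, 2.79, 3.14, 3.14, 3.14, 3.14].

### API

Orientations are given as a 3x3 rotation matrix whose columns are the frame's x, y, z axes.
In Python, from rig import sensors, optics, hand_in, env gives the robot as it stands. The module is installed in compiled form; this text tells all that it offers.
- The arm moves only by the shell command python3 -m crank 'ROWS' [FORCE]. ROWS is a JSON object of lists of equal length, an entry for each row: "linear": the shift along the tool's x, y, z in m, a list of three; "turn": the turn, a rotation vector about the tool's x, y, z in degrees, a list of three; "hand": the closure in counts, from 0 (fully open) to 255 (shut). A call has 1 to 20 rows; each row is the pose to reach, as a shift and turn from the pose commanded when the call began, along the tool's axes at that moment; what a row does not reach only later rows make up. A row lasts 1/12 s, in which the tool goes at most 41.7 mm and 7.16 degrees, less where a joint would pass 70% of its speed; a pose out of reach is approached as far as the arm can. A call with a gripper value outside its range is refused whole. The fingers move at their own pace and stop on an object; FORCE is the grip in N (left out, the last holds). Time passes only in rows, so rows that repeat a pose let the fingers close. It gives the time, the measured TCP pose, the force and the opening at its end, in the units of the state.
- sensors.sense(): the state, without advancing time (a new reading comes with each control period).
- optics.snapshot(name): name is "side" or "top"; returns (picture, depth): 384x512x3 uint8, red, green, blue; 384x512 float32, m along the optical axis (not along the pixel's ray), 0 where there is no reading.
- optics.calibration(name): a dict with "fovy" (degrees; the focal length in pixels is half the picture's height over the tangent of half this angle, whatever the lens; pixels are square), "cx", "cy" (the principal point, pixels), "T" (4x4, takes a point from camera to world coordinates). Camera axes: x right, y down, z forward; pixel columns grow to the right and rows downward; lengths in m; the calibration is good to about 2 mm. A picture is of the moment at which its call begins. calibration takes no time and is no camera call.
- hand_in(): hands the job in, once; it reports no verdict.
The state is a dict: "time": time; "q": joint angles; "joint_velocities": joint speeds; "joint_efforts": joint torques, N m; "tool_pos": TCP position; "orientation": TCP orientation; "contact_force": force on the tool from outside, world axes, zero at the start; "torque": the same for the moment, N m; "opening": finger opening in m.
Only numpy, scipy, OpenCV 4.12 (cv2) and the standard library are available. Lean on these libraries where they do the work, as an engineer would, in place of code of your own. Each camera call takes 0.05 s, during which the arm holds its last target.

## Working session

There is one attempt and no reset: what is moved stays moved. The work goes in short steps, Python scripts to look and compute and a shell command to move; the robot and the scene stay as the last step left them, time stands still between calls to the robot, and variables do not carry over. Pictures are saved under pics/ and viewed, and the job is handed in when it is done.

```bash
mkdir -p pics; python3 - <<'E'
from rig import sensors, optics, env
import cv2,numpy as np
s=sensors.sense();print({k:np.round(v,3).tolist() for k,v in s.items()})
print(env.grip_depth,[a for a in dir(env) if a[0]!='_'])
for n in("top","side"):
    p,d=optics.snapshot(n);np.savez(f"{n}0.npz",p=p,d=d)
    c=optics.calibration(n);print(n,{k:np.round(v,4).tolist() for k,v in c.items()})
    cv2.imwrite(f"pics/{n}0.png",cv2.resize(p[:,:,::-1],(800,600),interpolation=cv2.INTER_CUBIC))
E
```

```text
{'time': 0.0, 'q': [0.969, 0.287, 1.578, -0.0, 1.279, -0.15], 'joint_velocities': [-0.001, 0.0, 0.0, 0.0, -0.001, -0.002], 'joint_efforts': [-0.0, -40.598, -29.263, -0.0, 0.006, 0.0], 'tool_pos': [0.294, 0.607, 0.206], 'orientation': [[0.437, 0.9, -0.001], [0.9, -0.437, -0.002], [-0.002, -0.0, -1.0]], 'contact_force': [-0.364, -0.158, -0.176], 'torque': [-0.018, 0.01, -0.013], 'opening': 0.085}
0.0187 ['MotionError', 'grip_depth']
top {'fovy': 55.3567, 'cx': 255.5584, 'cy': 193.5394, 'T': [[-0.0363, -0.9786, 0.2025, 0.2989], [-0.9993, 0.0357, -0.0065, 0.0165], [-0.0008, -0.2026, -0.9793, 1.0305], [0.0, 0.0, 0.0, 1.0]]}
side {'fovy': 47.1182, 'cx': 256.7455, 'cy': 187.7844, 'T': [[0.888, -0.2117, 0.4082, -0.0076], [-0.4598, -0.4011, 0.7923, -0.9657], [-0.004, -0.8913, -0.4535, 0.6061], [0.0, 0.0, 0.0, 1.0]]}
```

View pics/top0.png

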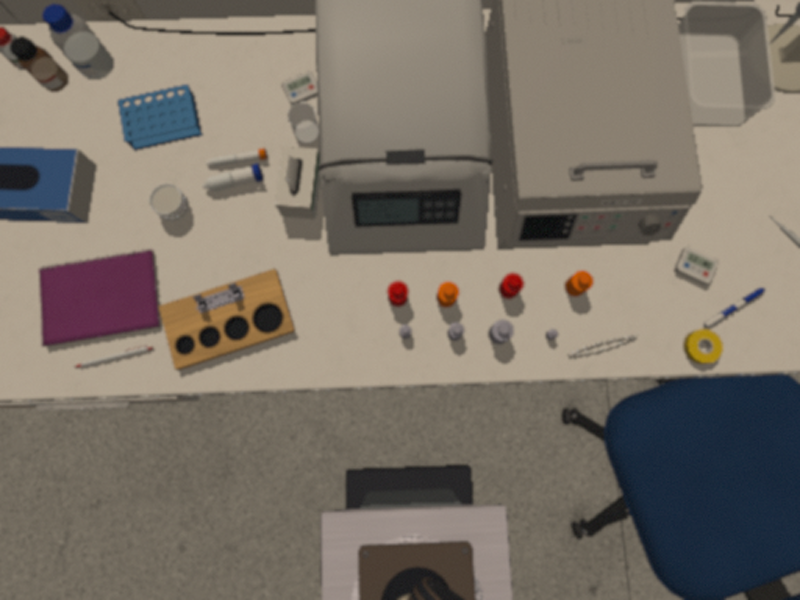

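View pics/side0.png

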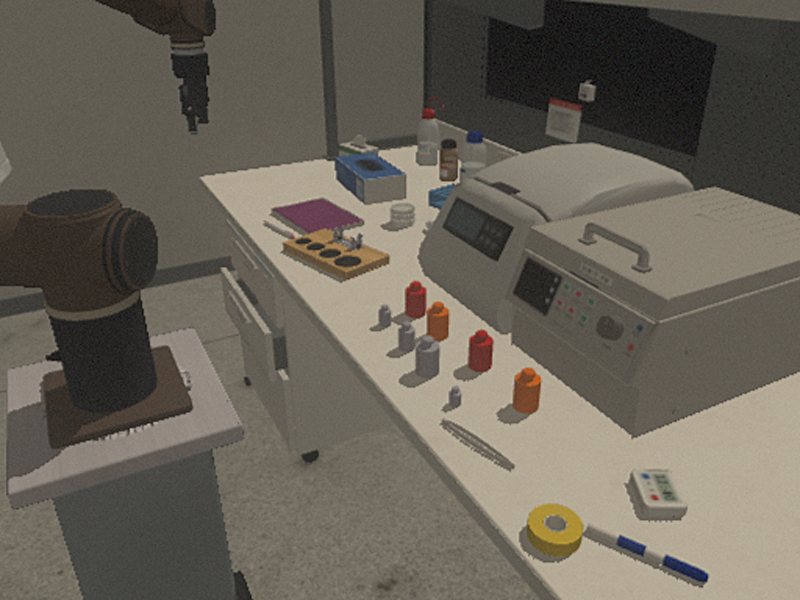

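```bash
cat > h.py <<'E'
import numpy as np,cv2
from rig import optics
C={n:optics.calibration(n) for n in("top","side")}
def f(n): return 192/np.tan(np.radians(C[n]["fovy"]/2))
def ray(n,u,v,z):
    c=C[n];T=np.array(c["T"]);d=T[:3,:3]@np.array([(u-c["cx"])/f(n),(v-c["cy"])/f(n),1]);o=T[:3,3]
    return o+d*(z-o[2])/d[2]
def dep(n,D):
    c=C[n];T=np.array(c["T"]);v,u=np.mgrid[:384,:512]
    P=np.stack([(u-c["cx"])/f(n)*D,(v-c["cy"])/f(n)*D,D],-1)
    return P@T[:3,:3].T+T[:3,3]
def proj(n,p):
    c=C[n];T=np.array(c["T"]);q=T[:3,:3].T@(np.asarray(p)-T[:3,3]);return q[0]/q[2]*f(n)+c["cx"],q[1]/q[2]*f(n)+c["cy"]
def crop(n,p,u0,v0,w,h,s,name):
    cv2.imwrite(f"pics/{name}.png",cv2.resize(p[v0:v0+h,u0:u0+w,::-1],None,fx=s,fy=s,interpolation=cv2.INTER_CUBIC))
E
python3 - <<'E'
from h import *
a=np.load("top0.npz");p,d=a["p"],a["d"]
crop("top",p,240,165,175,75,4.5,"t_w")
crop("top",p,95,165,100,75,8,"t_b")
b=np.load("side0.npz");q=b["p"]
crop("side",q,170,135,120,90,6,"s_b");crop("side",q,230,170,110,135,4.4,"s_w")
P=dep("top",d)
# grey weights: height points
for nm,(u,v) in dict(a=(406,332),b=(456,332),c=(502,332),d=(552,335)).items():
    u=int(u*.64);v=int(v*.64);w=P[v-10:v+11,u-10:u+11].reshape(-1,3)
    m=w[:,2]>0.012;print(nm,u,v,m.sum(),w[m].mean(0).round(3),np.percentile(w[:,2],99).round(3), w[~m][:,2].mean().round(4))
E
```

```text
a 259 212 54 [0.452 0.002 0.051] 0.039 -0.0001
b 291 212 95 [ 0.45  -0.086  0.038] 0.049 -0.0002
c 321 212 193 [ 0.444 -0.163  0.054] 0.065 -0.0001
d 353 214 41 [ 0.431 -0.239  0.098] 0.033 -0.0002
```

View pics/t_w.png

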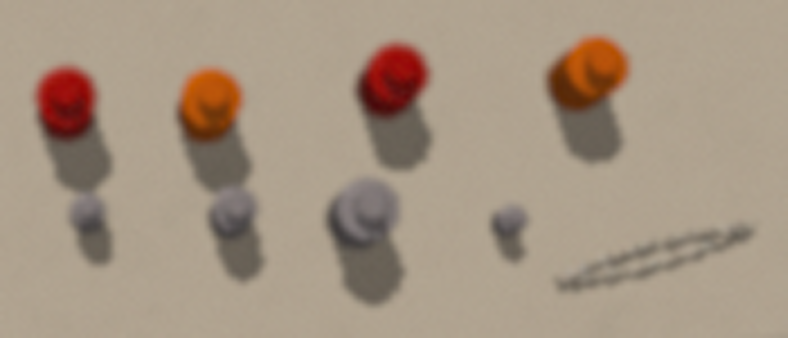

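View pics/t_b.png

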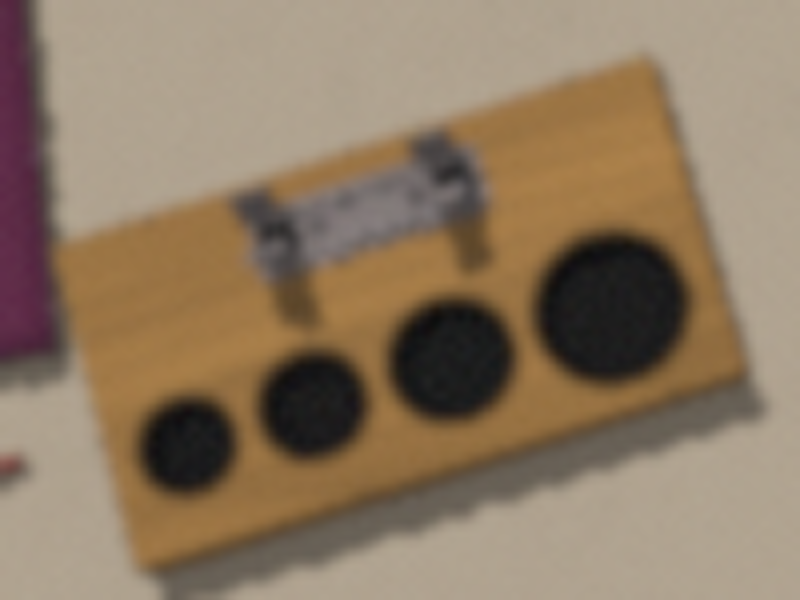

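View pics/s_b.png

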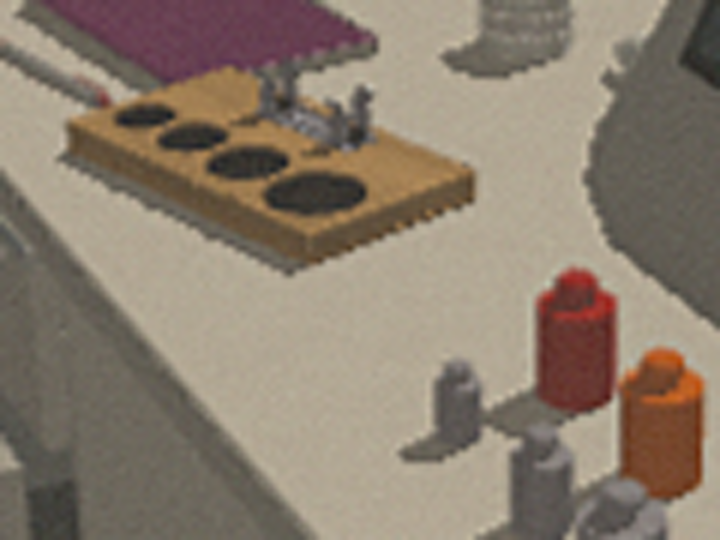

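View pics/s_w.png

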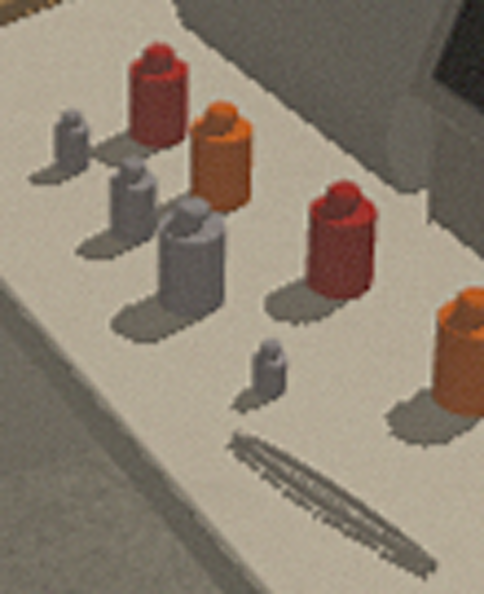

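```bash
python3 - <<'E'
from h import *
from scipy.optimize import least_squares
W=dict(w500=(502,332,.019,.05,.063),w200=(456,332,.014,.038,.049),w100=(406,332,.011,.03,.039),w50=(552,335,.009,.022,.03))
PT={};
for n in("top","side"):
    a=np.load(n+"0.npz");PT[n]=(a["p"],a["d"],dep(n,a["d"]))
p,d,P=PT["top"]
for k,(u,v,r,hb,ht) in W.items():
    g=ray("top",u*.64,v*.64,hb)
    for n in("top","side"):
        X=PT[n][2].reshape(-1,3);ok=(PT[n][1].ravel()>0)
        s=ok&(np.hypot(X[:,0]-g[0],X[:,1]-g[1])<.035)&(X[:,2]>.006)&(X[:,2]<ht+.01)
        Y=X[s];side=Y[(Y[:,2]<hb-.004)]
        top=Y[(abs(Y[:,2]-hb)<.004)|(Y[:,2]>hb)]
        if len(side)>5:
            fit=least_squares(lambda c:np.hypot(side[:,0]-c[0],side[:,1]-c[1])-r,g[:2],loss="soft_l1",f_scale=.002)
            c=fit.x;rs=np.abs(fit.fun).mean()
        else:c=rs=np.nan
        print(k,n,len(Y),"side",len(side),np.round(c,4),np.round(rs,4),"topcentroid",top.mean(0).round(4),len(top), "zmax",Y[:,2].max().round(3))
# wells
for n in("top","side"):
    q=PT[n][0].astype(int)
    x0,y0,w,h=(95,165,100,75) if n=="top" else (170,135,75,50)
    m=np.zeros(q.shape[:2],np.uint8);m[y0:y0+h,x0:x0+w]=(q[y0:y0+h,x0:x0+w].max(-1)<52)*255
    cs,_=cv2.findContours(m,cv2.RETR_EXTERNAL,cv2.CHAIN_APPROX_NONE)
    for c in cs:
        if cv2.contourArea(c)<40:continue
        mm=cv2.moments(c);u,v=mm["m10"]/mm["m00"],mm["m01"]/mm["m00"]
        print(n,"well",round(u,1),round(v,1),mm["m00"],ray(n,u,v,.02).round(4))
    X=PT[n][2];s=(X[...,2]>.031)&(X[...,2]<.06);s[:y0]=0;s[y0+h:]=0;s[:,:x0]=0;s[:,x0+w:]=0
    if n=="side": s[:, 240:]=0
    nn,l,st,ce=cv2.connectedComponentsWithStats(s.astype(np.uint8))
    for i in range(1,nn):
        if st[i,4]>3:print(n,"clipblob",ce[i].round(1),st[i,4],X[l==i].mean(0).round(4),X[l==i][:,2].max().round(4))
E
```

```text
w500 top 196 side 42 [ 0.4477 -0.1668] 0.0007 topcentroid [ 0.4467 -0.1659  0.0534] 154 zmax 0.067
w500 side 338 side 201 [ 0.4483 -0.1664] 0.001 topcentroid [ 0.4448 -0.1724  0.0533] 137 zmax 0.065
w200 top 98 side 17 [ 0.452  -0.0879] 0.0004 topcentroid [ 0.4511 -0.0866  0.0412] 81 zmax 0.051
w200 side 158 side 87 [ 0.4528 -0.0875] 0.0013 topcentroid [ 0.4505 -0.0922  0.0406] 71 zmax 0.05
w100 top 57 side 9 [0.4556 0.002 ] 0.0003 topcentroid [0.4548 0.0019 0.0331] 48 zmax 0.043
w100 side 89 side 52 [0.4566 0.0026] 0.0011 topcentroid [ 0.4547 -0.0017  0.032 ] 37 zmax 0.04
w50 top 44 side 8 [ 0.4419 -0.2609] 0.0002 topcentroid [ 0.441  -0.259   0.0246] 36 zmax 0.034
w50 side 80 side 36 [ 0.4426 -0.2606] 0.0008 topcentroid [ 0.4405 -0.2638  0.0242] 44 zmax 0.031
top well 118.0 220.3 75.5 [0.446  0.3945 0.02  ]
top well 133.6 215.2 96.0 [0.4586 0.3516 0.02  ]
top well 150.9 209.4 137.0 [0.4733 0.3038 0.02  ]
top well 170.9 203.0 215.0 [0.4894 0.2479 0.02  ]
top clipblob [148.6 182.9] 22 [0.5441 0.3051 0.0425] 0.0509
top clipblob [126.2 190.1] 23 [0.5259 0.3667 0.0426] 0.0506
top clipblob [150.2 188.9] 12 [0.5268 0.3002 0.0429] 0.0503
top clipblob [128.1 196.1] 13 [0.509  0.3611 0.0418] 0.0501
side clipblob [216.  147.4] 25 [0.5193 0.3637 0.0399] 0.048
side clipblob [228.  152.3] 29 [0.5377 0.3029 0.0398] 0.0501
```

```bash
python3 - <<'E'
from h import *
PT={}
for n in("top","side"):
    a=np.load(n+"0.npz");PT[n]=(a["p"],a["d"],dep(n,a["d"]))
    X=PT[n][2]
    s=(X[...,2]>.004)&(X[...,2]<.02)&(abs(X[...,0]-.43)<.08)&(abs(X[...,1]+.34)<.1)&(np.hypot(X[...,0]-.443,X[...,1]+.261)>.03)
    Y=X[s][:,:2].astype(np.float32);print(n,len(Y),X[s][:,2].mean(),cv2.minAreaRect(Y),Y.mean(0))
    g=cv2.cvtColor(PT[n][0],cv2.COLOR_RGB2GRAY).astype(int)
    v,u=np.mgrid[:384,:512];R=dep(n,np.ones((384,512)));o=np.array(C[n]["T"])[:3,3];D=R-o
    F=o+D*((.004-o[2])/D[...,2])[...,None]
    b=(abs(F[...,0]-.43)<.055)&(abs(F[...,1]+.345)<.075)
    med=np.median(g[b]);
    for th in (25,45):
        m=b&(g<med-th);Y=F[m][:,:2].astype(np.float32)
        print(n,"grey",med,th,len(Y),cv2.minAreaRect(Y))
p=PT["top"][0];crop("top",p,355,200,75,50,10,"t_f")
p=PT["side"][0];crop("side",p,275,260,70,50,10,"s_f")
q=PT["side"][0].astype(int)
m=np.zeros(q.shape[:2],np.uint8);m[140:180,175:250]=(q[140:180,175:250].max(-1)<75)*255
cs,_=cv2.findContours(m,cv2.RETR_EXTERNAL,cv2.CHAIN_APPROX_NONE)
for c in cs:
    mm=cv2.moments(c)
    if mm["m00"]>15:
        u,v=mm["m10"]/mm["m00"],mm["m01"]/mm["m00"];print("side well",u,v,mm["m00"],ray("side",u,v,.02).round(4))
E
```

```text
top 80 0.0061784145940843695 ((0.4355984926223755, -0.3445590138435364), (0.18943625688552856, 0.13953304290771484), 87.74528503417969) [ 0.42553315 -0.34895328]
top grey 164.0 25 199 ((0.4469345808029175, -0.3388904929161072), (0.08465522527694702, 0.14411863684654236), 11.758033752441406)
top grey 164.0 45 41 ((0.4332791268825531, -0.3556554317474365), (0.10832929611206055, 0.0872398093342781), 78.61805725097656)
side 176 0.0065053782137850175 ((0.462912380695343, -0.3459990918636322), (0.10305075347423553, 0.12963105738162994), 10.753741264343262) [ 0.42140877 -0.35521817]
side grey 169.0 25 452 ((0.44549643993377686, -0.3417624831199646), (0.08676490932703018, 0.14956587553024292), 8.637429237365723)
side grey 169.0 45 393 ((0.42780476808547974, -0.34057605266571045), (0.1326269507408142, 0.09625262022018433), 57.3528938293457)
side well 222.07142857142858 166.86507936507937 63.0 [0.4894 0.2435 0.02  ]
side well 210.7941176470588 161.80882352941177 34.0 [0.4725 0.2987 0.02  ]
side well 201.5658914728682 157.62015503875966 21.5 [0.4582 0.3464 0.02  ]
```

View pics/t_f.png

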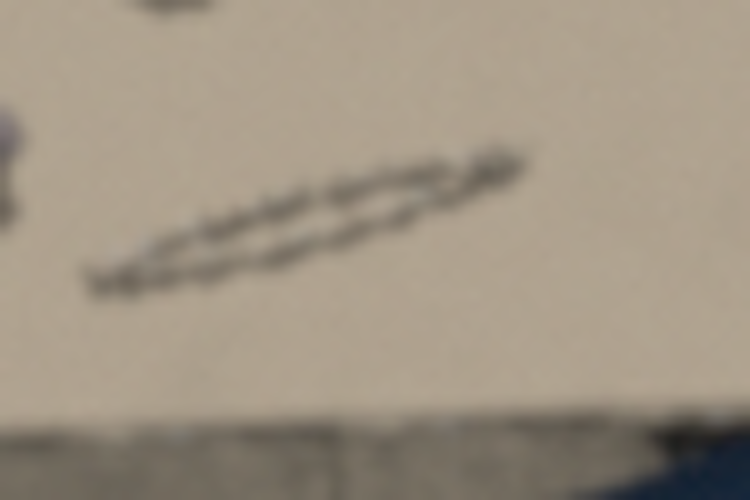

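View pics/s_f.png

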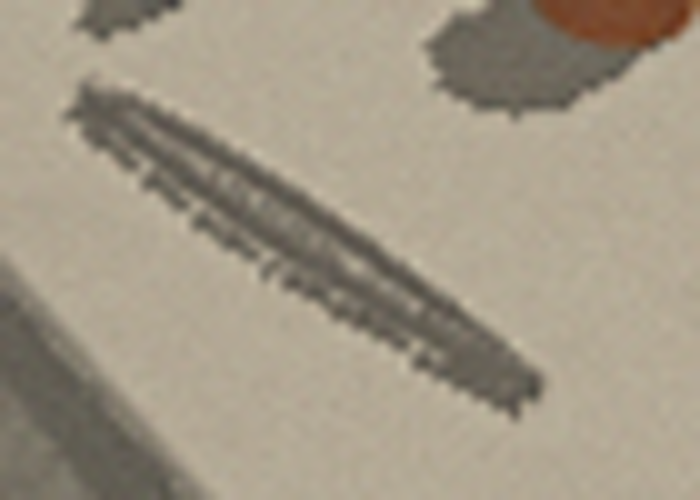

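```bash
python3 - <<'E'
from h import *
for n,e in dict(top=((363.5,227.8),(407.2,216)),side=((282.6,269.8),(328.8,299))).items():
    A,B=[ray(n,*x,.004) for x in e];print(n,A.round(4),B.round(4),((A+B)/2).round(4),np.linalg.norm(A-B).round(4),np.degrees(np.arctan2(*(B-A)[:2])).round(2))
    a=np.load(n+"0.npz");X=dep(n,a["d"])
    s=((X[...,2]>.0035)&(X[...,2]<.012)).astype(np.uint8);s[:,:275]=0
    s=cv2.morphologyEx(s,cv2.MORPH_CLOSE,np.ones((5,5)))
    _,l,st,ce=cv2.connectedComponentsWithStats(s);u,v=map(int,np.mean(e,0));
    k=np.bincount(l[v-6:v+7,u-6:u+7].ravel());k[0]=0;i=k.argmax();Y=X[l==i];Y=Y[(Y[:,2]>.0035)&(Y[:,2]<.013)]
    print(len(Y),cv2.minAreaRect(Y[:,:2].astype(np.float32)),Y.mean(0),np.percentile(Y[:,2],95))
    v_,c_=cv2.PCACompute(Y[:,:2].astype(np.float32),None);print(v_,c_[0])
    t=(Y[:,:2]-Y[:,:2].mean(0))@c_[0];w=(Y[:,:2]-Y[:,:2].mean(0))@c_[1];print(np.percentile(t,[0,50,100]),[np.percentile(w[(t>lo)&(t<lo+.02)],[0,100]).round(4) if ((t>lo)&(t<lo+.02)).any() else 0 for lo in (-.05,-.03,-.01,.01,.03)])
E
```

```text
top [ 0.4019 -0.2898  0.004 ] [ 0.4308 -0.4164  0.004 ] [ 0.4163 -0.3531  0.004 ] 0.1299 167.17
65 ((0.41645491123199463, -0.34999382495880127), (0.041672952473163605, 0.14267489314079285), 12.38047981262207) [ 0.42014227 -0.34754983  0.00644985] 0.009835755223273379
[[ 0.42014226 -0.34754986]] [-0.22008073  0.9754817 ]
[-0.07302256  0.0045423   0.06964244] [array([-0.0057,  0.0038]), array([-0.0071,  0.0166]), array([-0.0249,  0.0067]), array([-0.0075,  0.0157]), array([-0.0072,  0.014 ])]
side [ 0.4014 -0.2947  0.004 ] [ 0.4357 -0.4199  0.004 ] [ 0.4185 -0.3573  0.004 ] 0.1298 164.67
189 ((0.4200833737850189, -0.3542190194129944), (0.015073439106345177, 0.12961359322071075), 14.453414916992188) [ 0.42037984 -0.35616672  0.00624631] 0.008684833914467083
[[ 0.42037988 -0.35616666]] [-0.22777396  0.97371405]
[-0.06284718 -0.00140279  0.06683383] [array([-0.0054,  0.0049]), array([-0.0061,  0.0072]), array([-0.0075,  0.0079]), array([-0.0069,  0.0074]), array([-0.0059,  0.0063])]
```

```bash
cat > d.py <<'E'
import sys,numpy as np
from rig import sensors
s=sensors.sense();R=np.array(s["orientation"]);p=np.array(s["tool_pos"])
psi=np.degrees(np.arctan2(R[1,0],R[0,0]))
print("t",round(s["time"],2),"p",p.round(4),"psi",psi.round(2),"tilt",R[:,2].round(4),"F",np.round(s["contact_force"],1),"open",round(s["opening"],4))
# nominal: tool z straight down
c,n=np.cos(np.radians(psi)),np.sin(np.radians(psi))
A=np.array([[c,n,0],[n,-c,0],[0,0,-1]])
for a in sys.argv[1:]:
    v=[float(x) for x in a.split(",")]
    print(a,"lin",(A.T@(np.array(v[:3])-p)).round(4),"turn z",round(psi-v[3],1) if len(v)>3 else "")
E
python3 d.py .47,.2,.2,16.5 .448,-.1666,.2,16.5 .448,-.1666,.12,16.5
```

```text
t 0.1 p [0.2943 0.6068 0.2064] psi 64.11 tilt [-0.0012 -0.0018 -1.    ] F [ 0.1 -0.  -0.8] open 0.085
.47,.2,.2,16.5 lin [-0.2892  0.3357  0.0064] turn z 47.6
.448,-.1666,.2,16.5 lin [-0.6287  0.4759  0.0064] turn z 47.6
.448,-.1666,.12,16.5 lin [-0.6287  0.4759  0.0864] turn z 47.6
```

```bash
python3 -m crank '{"linear":[[-0.289,0.336,0.006],[-0.289,0.336,0.006],[-0.289,0.336,0.006],[-0.289,0.336,0.006],[-0.289,0.336,0.006],[-0.289,0.336,0.006],[-0.289,0.336,0.006],[-0.289,0.336,0.006],[-0.289,0.336,0.006],[-0.289,0.336,0.006],[-0.289,0.336,0.006],[-0.629,0.476,0.006],[-0.629,0.476,0.006],[-0.629,0.476,0.006],[-0.629,0.476,0.006],[-0.629,0.476,0.006],[-0.629,0.476,0.006],[-0.629,0.476,0.006],[-0.629,0.476,0.006],[-0.629,0.476,0.006]],"turn":[[0,0,7],[0,0,14],[0,0,21],[0,0,28],[0,0,35],[0,0,42],[0,0,47.6],[0,0,47.6],[0,0,47.6],[0,0,47.6],[0,0,47.6],[0,0,47.6],[0,0,47.6],[0,0,47.6],[0,0,47.6],[0,0,47.6],[0,0,47.6],[0,0,47.6],[0,0,47.6],[0,0,47.6]],"hand":[80,80,80,80,80,80,80,80,80,80,80,80,80,80,80,80,80,80,80,80]}' 40; python3 d.py .448,-.1666,.08,16.5
```

```text
time: 1.77
tool_pos: [0.4474, -0.1689, 0.2014]
orientation: [[0.959, 0.283, -0.0], [0.283, -0.959, -0.0], [-0.0, 0.0, -1.0]]
contact_force: [0.3, 0.3, -0.0]
opening: 0.0586
t 1.77 p [ 0.4474 -0.1689  0.2014] psi 16.44 tilt [-1.e-04 -3.e-04 -1.e+00] F [ 0.3  0.3 -0. ] open 0.0586
.448,-.1666,.08,16.5 lin [ 0.0012 -0.0021  0.1214] turn z -0.1
```

```bash
python3 -m crank '{"linear":[[0.001,-0.002,0.04],[0.001,-0.002,0.08],[0.001,-0.002,0.12],[0.001,-0.002,0.15],[0.001,-0.002,0.17],[0.001,-0.002,0.181],[0.001,-0.002,0.181],[0.001,-0.002,0.181],[0.001,-0.002,0.181],[0.001,-0.002,0.181],[0.001,-0.002,0.181],[0.001,-0.002,0.181],[0.001,-0.002,0.181],[0.001,-0.002,0.181],[0.001,-0.002,0.181]],"turn":[[0,0,0],[0,0,0],[0,0,0],[0,0,0],[0,0,0],[0,0,0],[0,0,0],[0,0,0],[0,0,0],[0,0,0],[0,0,0],[0,0,0],[0,0,0],[0,0,0],[0,0,0]],"hand":[80,80,80,80,80,80,80,170,170,170,170,170,170,170,170]}' 60; python3 d.py .44,-.1666,.12,16.5; python3 - <<'E'
from h import *
for n in("top","side"):
    p,d=optics.snapshot(n)
    if n=="side":crop(n,p,200,120,150,150,4,"g1")
E
```

```text
time: 3.02
tool_pos: [0.4495, -0.1651, 0.0227]
orientation: [[0.959, 0.285, 0.002], [0.285, -0.959, -0.002], [0.001, 0.002, -1.0]]
contact_force: [-4.1, -1.0, 6.0]
opening: 0.0336
t 3.02 p [ 0.4495 -0.1651  0.0227] psi 16.55 tilt [ 0.0016 -0.002  -1.    ] F [-4.1 -1.   6. ] open 0.0336
.44,-.1666,.12,16.5 lin [-0.0095 -0.0013 -0.0973] turn z 0.0
```

View pics/g1.png

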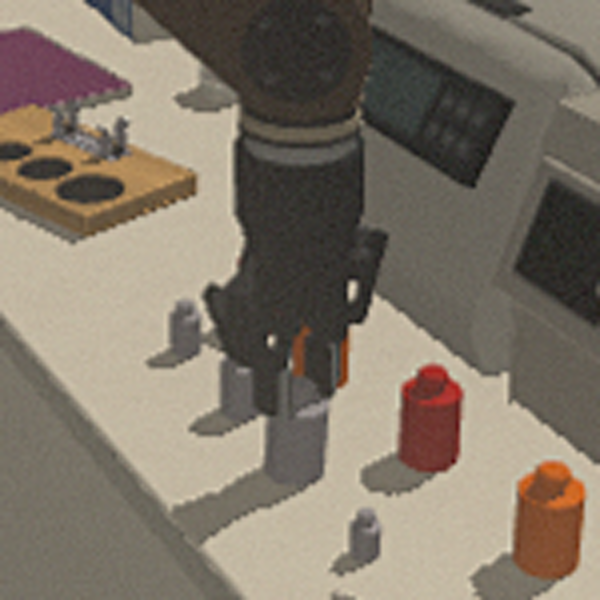

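```bash
python3 d.py; python3 - <<'E'
from h import *
for q in [(.425,-.172,.0227),(.425,-.172,.03),(.425,-.172,.04),(.448,-.166,.05),(.448,-.166,0)]:
    u,v=proj("side",q);print(q,(u-200)*4,(v-120)*4)
E
```

```text
t 3.12 p [ 0.4495 -0.1651  0.0227] psi 16.54 tilt [ 0.0016 -0.002  -1.    ] F [-3.6 -0.   6.5] open 0.0338
(0.425, -0.172, 0.0227) 262.4029873439756 452.3629608367098
(0.425, -0.172, 0.03) 262.46504831216043 442.18247023246715
(0.425, -0.172, 0.04) 262.5506912641456 428.13358744020707
(0.448, -0.166, 0.05) 291.1976278915952 400.1248870996733
(0.448, -0.166, 0) 290.18678009305904 469.168694557252
```

```bash
python3 - <<'E'
from h import *
p,d=optics.snapshot("side");crop("side",p,240,180,60,70,8,"g2")
X=dep("side",d)
for v in range(200,242,3):
    print(v,[ (round(X[v,u,0],3),round(X[v,u,1],3),round(X[v,u,2],3)) for u in (264,268,272,276,282)])
E
```

```text
200 [(np.float64(0.424), np.float64(-0.165), np.float64(0.111)), (np.float64(0.429), np.float64(-0.176), np.float64(0.115)), (np.float64(0.433), np.float64(-0.188), np.float64(0.12)), (np.float64(0.465), np.float64(-0.15), np.float64(0.093)), (np.float64(0.47), np.float64(-0.171), np.float64(0.102))]
203 [(np.float64(0.411), np.float64(-0.189), np.float64(0.118)), (np.float64(0.428), np.float64(-0.177), np.float64(0.108)), (np.float64(0.432), np.float64(-0.189), np.float64(0.113)), (np.float64(0.503), np.float64(-0.086), np.float64(0.044)), (np.float64(0.473), np.float64(-0.166), np.float64(0.091))]
206 [(np.float64(0.411), np.float64(-0.189), np.float64(0.11)), (np.float64(0.426), np.float64(-0.18), np.float64(0.102)), (np.float64(0.437), np.float64(-0.181), np.float64(0.1)), (np.float64(0.465), np.float64(-0.152), np.float64(0.078)), (np.float64(0.473), np.float64(-0.167), np.float64(0.083))]
209 [(np.float64(0.411), np.float64(-0.188), np.float64(0.102)), (np.float64(0.425), np.float64(-0.182), np.float64(0.095)), (np.float64(0.436), np.float64(-0.182), np.float64(0.092)), (np.flo
[... 2442 characters left out ...]
at64(-0.184), np.float64(0.023)), (np.float64(0.479), np.float64(-0.159), np.float64(-0.001))]
236 [(np.float64(0.432), np.float64(-0.15), np.float64(-0.001)), (np.float64(0.432), np.float64(-0.172), np.float64(0.012)), (np.float64(0.438), np.float64(-0.182), np.float64(0.016)), (np.float64(0.446), np.float64(-0.186), np.float64(0.016)), (np.float64(0.47), np.float64(-0.175), np.float64(0.002))]
239 [(np.float64(0.426), np.float64(-0.163), np.float64(-0.0)), (np.float64(0.432), np.float64(-0.171), np.float64(0.003)), (np.float64(0.438), np.float64(-0.181), np.float64(0.007)), (np.float64(0.448), np.float64(-0.184), np.float64(0.005)), (np.float64(0.465), np.float64(-0.184), np.float64(0.0))]
```

View pics/g2.png

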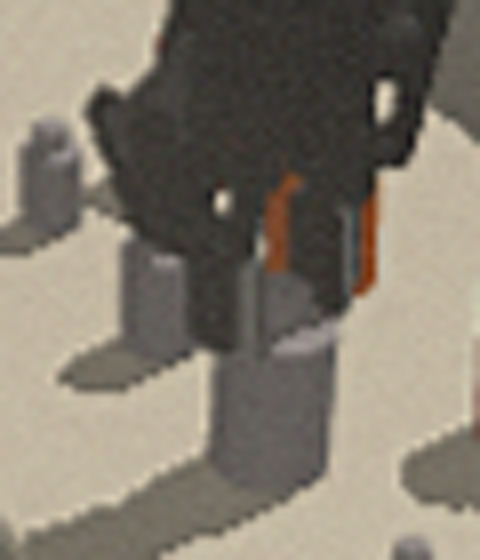

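```bash
python3 -m crank '{"linear":[[0,0,-0.004],[0,0,-0.004],[0,0,-0.004],[0,0,-0.004],[0,0,-0.004],[0,0,-0.004]],"turn":[[0,0,0],[0,0,0],[0,0,0],[0,0,0],[0,0,0],[0,0,0]],"hand":[80,80,80,80,80,80]}' ; python3 d.py .448,-.1666,.01; python3 - <<'E'
from h import *
p,d=optics.snapshot("side");crop("side",p,240,180,60,70,8,"g3")
X=dep("side",d)
Y=X.reshape(-1,3);m=(abs(Y[:,0]-.448)<.07)&(abs(Y[:,1]+.166)<.04)&(p.reshape(-1,3).max(1)<60)&(Y[:,2]>.015);Y=Y[m]
for lo,hi in((.38,.43),(.43,.46),(.46,.52)):
    q=Y[(Y[:,0]>lo)&(Y[:,0]<hi)]
    if len(q):print(lo,len(q),np.sort(q[:,2])[:8].round(3),q[np.argsort(q[:,2])[:5]].mean(0).round(4))
E
```

```text
time: 3.67
tool_pos: [0.4487, -0.1642, 0.0245]
orientation: [[0.959, 0.284, 0.0], [0.284, -0.959, 0.0], [0.0, -0.0, -1.0]]
contact_force: [0.2, 0.5, 0.1]
opening: 0.0586
t 3.67 p [ 0.4487 -0.1642  0.0245] psi 16.51 tilt [ 1.e-04  1.e-04 -1.e+00] F [0.2 0.5 0.1] open 0.0586
.448,-.1666,.01 lin [-0.0014  0.0021  0.0145] turn z 
0.38 890 [0.062 0.065 0.065 0.065 0.065 0.066 0.067 0.069] [ 0.4123 -0.1781  0.0644]
0.43 416 [0.118 0.12  0.121 0.121 0.122 0.122 0.123 0.124] [ 0.4369 -0.1841  0.1202]
0.46 551 [0.053 0.054 0.054 0.055 0.055 0.056 0.056 0.058] [ 0.4794 -0.1535  0.0542]
```

View pics/g3.png

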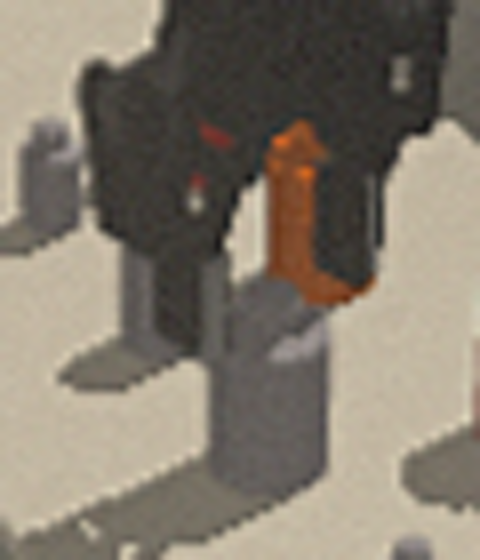

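```bash
python3 -m crank '{"linear":[[-0.001,0.002,0.01],[-0.001,0.002,0.02],[-0.001,0.002,0.022],[-0.001,0.002,0.022]],"turn":[[0,0,0],[0,0,0],[0,0,0],[0,0,0]],"hand":[80,80,80,80]}' ; python3 d.py .448,-.1666,.01; python3 - <<'E'
from h import *
p,d=optics.snapshot("side");crop("side",p,240,180,60,70,8,"g4")
X=dep("side",d)
Y=X.reshape(-1,3);m=(abs(Y[:,0]-.448)<.07)&(abs(Y[:,1]+.166)<.04)&(p.reshape(-1,3).max(1)<60)&(Y[:,2]>.015);Y=Y[m]
for lo,hi in((.38,.43),(.43,.46),(.46,.52)):
    q=Y[(Y[:,0]>lo)&(Y[:,0]<hi)]
    if len(q):print(lo,len(q),np.sort(q[:,2])[:8].round(3),q[np.argsort(q[:,2])[:5]].mean(0).round(4))
E
```

```text
time: 4.05
tool_pos: [0.4469, -0.1657, 0.0008]
orientation: [[0.959, 0.284, -0.003], [0.284, -0.959, 0.002], [-0.003, -0.003, -1.0]]
contact_force: [0.3, 0.2, -0.1]
opening: 0.0584
t 4.05 p [ 0.4469 -0.1657  0.0008] psi 16.5 tilt [-0.0033  0.0021 -1.    ] F [ 0.3  0.2 -0.1] open 0.0584
.448,-.1666,.01 lin [ 0.0008  0.0012 -0.0092] turn z 
0.38 748 [0.037 0.038 0.039 0.04  0.04  0.041 0.041 0.041] [ 0.4111 -0.1825  0.0387]
0.43 387 [0.092 0.097 0.098 0.099 0.099 0.1   0.1   0.101] [ 0.4392 -0.1825  0.097 ]
0.46 468 [0.03  0.031 0.034 0.035 0.035 0.036 0.036 0.038] [ 0.4788 -0.1623  0.0331]
```

View pics/g4.png

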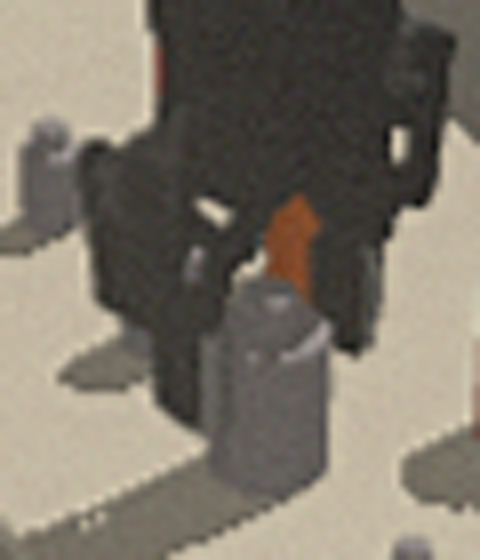

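```bash
python3 -m crank '{"linear":[[0.001,0.001,0],[0.001,0.001,0],[0.001,0.001,0],[0.001,0.001,0],[0.001,0.001,0],[0.001,0.001,0],[0.001,0.001,0],[0.001,0.001,0],[0.001,0.001,-0.01],[0.001,0.001,-0.02],[0.001,0.001,-0.03],[0.001,0.001,-0.03]],"turn":[[0,0,0],[0,0,0],[0,0,0],[0,0,0],[0,0,0],[0,0,0],[0,0,0],[0,0,0],[0,0,0],[0,0,0],[0,0,0],[0,0,0]],"hand":[80,170,170,170,170,170,170,170,170,170,170,170]}' 60 ; python3 d.py .448,-.1666,.01; python3 - <<'E'
from h import *
p,d=optics.snapshot("side");crop("side",p,240,170,60,75,8,"g5")
E
```

```text
time: 5.1
tool_pos: [0.4512, -0.1679, 0.035]
orientation: [[0.959, 0.284, 0.004], [0.284, -0.959, -0.002], [0.003, 0.004, -1.0]]
contact_force: [0.4, -1.0, -4.1]
opening: 0.036
t 5.1 p [ 0.4512 -0.1679  0.035 ] psi 16.52 tilt [ 0.0043 -0.0024 -1.    ] F [ 0.4 -1.  -4.1] open 0.036
.448,-.1666,.01 lin [-0.0027 -0.0021  0.025 ] turn z
```

View pics/g5.png

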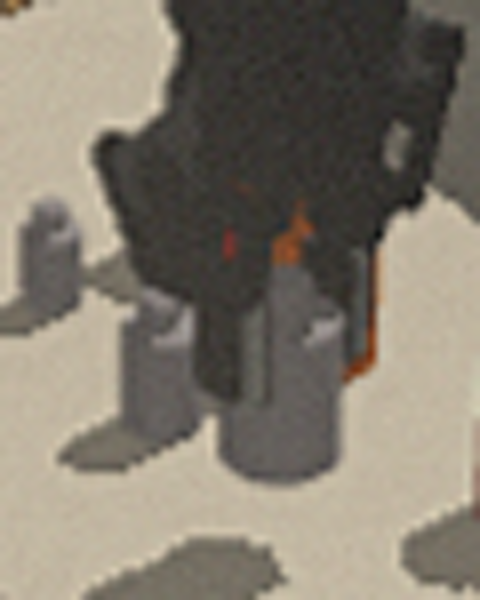

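```bash
python3 d.py .4512,-.1679,.12,16.5 .4894,.2475,.12,16.5 .4894,.2475,.035,16.5
```

```text
t 5.15 p [ 0.4507 -0.1677  0.0342] psi 16.52 tilt [ 0.0034 -0.0019 -1.    ] F [ 0.7 -0.6 -4.5] open 0.0362
.4512,-.1679,.12,16.5 lin [ 0.0004  0.0003 -0.0858] turn z 0.0
.4894,.2475,.12,16.5 lin [ 0.1551 -0.3871 -0.0858] turn z 0.0
.4894,.2475,.035,16.5 lin [ 0.1551 -0.3871 -0.0008] turn z 0.0
```

```bash
python3 -m crank '{"linear":[[0,0,-0.04],[0,0,-0.08],[0.155,-0.387,-0.085],[0.155,-0.387,-0.085],[0.155,-0.387,-0.085],[0.155,-0.387,-0.085],[0.155,-0.387,-0.085],[0.155,-0.387,-0.085],[0.155,-0.387,-0.085],[0.155,-0.387,-0.085],[0.155,-0.387,-0.085],[0.155,-0.387,-0.085],[0.155,-0.387,-0.085],[0.155,-0.387,-0.085],[0.155,-0.387,-0.05],[0.155,-0.387,-0.02],[0.155,-0.387,-0.001],[0.155,-0.387,-0.001],[0.155,-0.387,-0.001]],"turn":[[0,0,0],[0,0,0],[0,0,0],[0,0,0],[0,0,0],[0,0,0],[0,0,0],[0,0,0],[0,0,0],[0,0,0],[0,0,0],[0,0,0],[0,0,0],[0,0,0],[0,0,0],[0,0,0],[0,0,0],[0,0,0],[0,0,0]],"hand":[170,170,170,170,170,170,170,170,170,170,170,170,170,170,170,170,170,170,170]}'; python3 d.py .4894,.2475,.013,16.5; python3 - <<'E'
from h import *
p,d=optics.snapshot("side");crop("side",p,180,90,90,95,6,"g6")
p,d=optics.snapshot("top");crop("top",p,130,140,90,95,6,"g6t")
E
```

```text
time: 6.73
tool_pos: [0.4867, 0.2465, 0.0321]
orientation: [[0.959, 0.283, -0.004], [0.283, -0.959, -0.001], [-0.004, 0.0, -1.0]]
contact_force: [-0.9, 0.1, -4.2]
opening: 0.0362
t 6.73 p [0.4867 0.2465 0.0321] psi 16.43 tilt [-0.004  -0.0014 -1.    ] F [-0.9  0.1 -4.2] open 0.0362
.4894,.2475,.013,16.5 lin [ 0.0028 -0.0002  0.0191] turn z -0.1
```

View pics/g6.png

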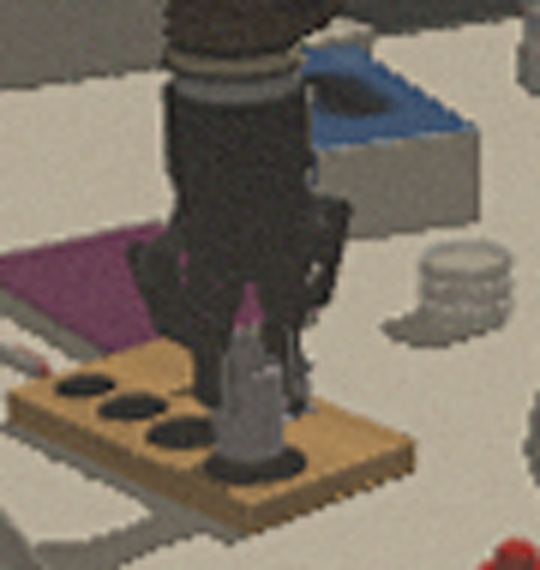

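View pics/g6t.png

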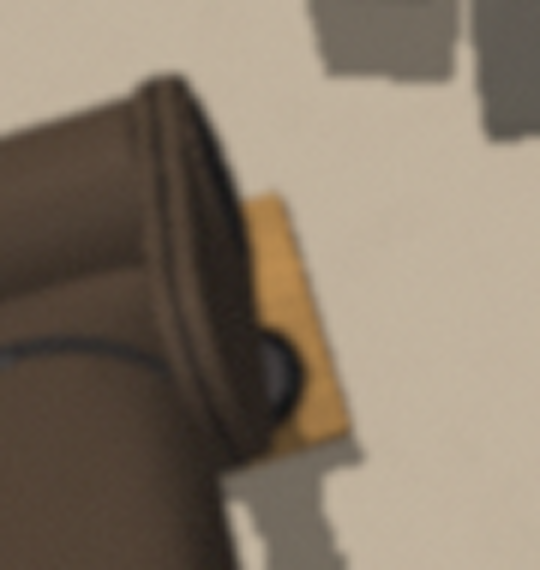

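```bash
python3 d.py .4894,.2475,.014,16.5;python3 - <<'E'
from h import *
from scipy.optimize import least_squares
p,d=optics.snapshot("side");X=dep("side",d).reshape(-1,3)
s=(np.hypot(X[:,0]-.488,X[:,1]-.247)<.035)&(X[:,2]>.028)&(X[:,2]<.055)&(p.reshape(-1,3).min(1)>62)
Y=X[s]; f_=least_squares(lambda c:np.hypot(Y[:,0]-c[0],Y[:,1]-c[1])-.019,[.488,.247],loss="soft_l1",f_scale=.001);print(len(Y),f_.x)
E
```

```text
t 6.83 p [0.4896 0.2477 0.0352] psi 16.45 tilt [ 2.9e-03  7.0e-04 -1.0e+00] F [ 0.4 -0.7 -4.2] open 0.0358
.4894,.2475,.014,16.5 lin [-0.0003  0.0001  0.0212] turn z -0.0
80 [0.49070335 0.24932547]
```

```bash
python3 -m crank '{"linear":[[-0.001,0.001,0.005],[-0.001,0.001,0.01],[-0.001,0.001,0.014],[-0.001,0.001,0.018],[-0.001,0.001,0.021],[-0.001,0.001,0.022],[-0.001,0.001,0.022]],"turn":[[0,0,0],[0,0,0],[0,0,0],[0,0,0],[0,0,0],[0,0,0],[0,0,0]],"hand":[170,170,170,170,170,170,170]}'; python3 d.py
```

```text
time: 7.47
tool_pos: [0.4873, 0.2467, 0.0134]
orientation: [[0.959, 0.285, -0.002], [0.285, -0.959, -0.001], [-0.003, 0.0, -1.0]]
contact_force: [-5.6, -2.8, 7.8]
opening: 0.0358
t 7.47 p [0.4873 0.2467 0.0134] psi 16.55 tilt [-0.0024 -0.0011 -1.    ] F [-5.6 -2.8  7.8] open 0.0358
```

```bash
python3 -m crank '{"linear":[[0,0,0],[0,0,0],[0,0,0],[0,0,0],[0,0,0],[0,0,-0.02],[0,0,-0.06],[0,0,-0.1],[0,0,-0.13],[0,0,-0.13]],"turn":[[0,0,0],[0,0,0],[0,0,0],[0,0,0],[0,0,0],[0,0,0],[0,0,0],[0,0,0],[0,0,0],[0,0,0]],"hand":[100,100,100,100,100,100,100,100,100,100]}'; python3 d.py .4524,-.0877,.14,16.5 .4524,-.0877,.08,16.5; python3 - <<'E'
from h import *
p,d=optics.snapshot("side");crop("side",p,180,90,90,95,6,"g7")
X=dep("side",d).reshape(-1,3)
from scipy.optimize import least_squares
s=(np.hypot(X[:,0]-.488,X[:,1]-.247)<.035)&(X[:,2]>.025)&(X[:,2]<.08)
Y=X[s];print(np.sort(Y[:,2])[-5:]);Y=Y[Y[:,2]<.055]; f_=least_squares(lambda c:np.hypot(Y[:,0]-c[0],Y[:,1]-c[1])-.019,[.488,.247],loss="soft_l1",f_scale=.001);print(len(Y),f_.x)
E
```

```text
time: 8.3
tool_pos: [0.4924, 0.2483, 0.1501]
orientation: [[0.959, 0.284, 0.014], [0.284, -0.959, 0.004], [0.015, 0.0, -1.0]]
contact_force: [-0.2, 0.6, -0.2]
opening: 0.052
t 8.3 p [0.4924 0.2483 0.1501] psi 16.52 tilt [ 0.0144  0.0043 -0.9999] F [-0.2  0.6 -0.2] open 0.052
.4524,-.0877,.14,16.5 lin [-0.1339  0.3108  0.0101] turn z 0.0
.4524,-.0877,.08,16.5 lin [-0.1339  0.3108  0.0701] turn z 0.0
[0.07199852 0.07225127 0.07267381 0.0733204  0.0736206 ]
96 [0.48808646 0.24873267]
```

View pics/g7.png

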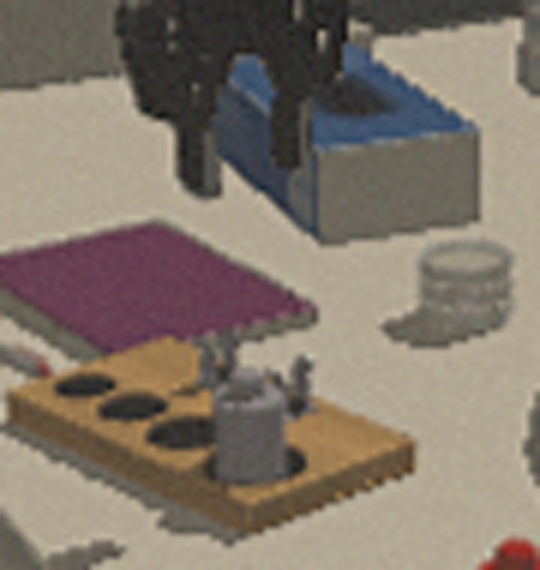

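```bash
python3 -m crank '{"linear":[[-0.134,0.311,0],[-0.134,0.311,0],[-0.134,0.311,0],[-0.134,0.311,0],[-0.134,0.311,0],[-0.134,0.311,0],[-0.134,0.311,0],[-0.134,0.311,0],[-0.134,0.311,0],[-0.134,0.311,0.03],[-0.134,0.311,0.05],[-0.134,0.311,0.07],[-0.134,0.311,0.07],[-0.134,0.311,0.07],[-0.134,0.311,0.07]],"turn":[[0,0,0],[0,0,0],[0,0,0],[0,0,0],[0,0,0],[0,0,0],[0,0,0],[0,0,0],[0,0,0],[0,0,0],[0,0,0],[0,0,0],[0,0,0],[0,0,0],[0,0,0]],"hand":[110,110,110,110,110,110,110,110,110,110,110,110,110,110,110]}'; python3 -c "
from rig import optics;optics.snapshot('side')"; python3 d.py .4524,-.0877,.0,16.5
```

```text
time: 9.6
tool_pos: [0.4477, -0.0892, 0.0719]
orientation: [[0.959, 0.285, 0.0], [0.285, -0.959, 0.0], [0.0, 0.0, -1.0]]
contact_force: [0.4, -0.4, 0.1]
opening: 0.0486
t 9.65 p [ 0.4482 -0.0895  0.0726] psi 16.55 tilt [ 1.6e-03 -7.0e-04 -1.0e+00] F [-1.1 -0.3  0.2] open 0.0485
.4524,-.0877,.0,16.5 lin [ 0.0045 -0.0006  0.0726] turn z 0.0
```

```bash
python3 -m crank '{"linear":[[0.0045,-0.001,0.02],[0.0045,-0.001,0.035],[0.0045,-0.001,0.05],[0.0045,-0.001,0.062],[0.0045,-0.001,0.073],[0.0045,-0.001,0.073],[0.0045,-0.001,0.073]],"turn":[[0,0,0],[0,0,0],[0,0,0],[0,0,0],[0,0,0],[0,0,0],[0,0,0]],"hand":[110,110,110,110,110,110,110]}'; python3 - <<'E'
from h import *
p,d=optics.snapshot("side");crop("side",p,230,160,60,75,8,"g8")
X=dep("side",d)
Y=X.reshape(-1,3);m=(abs(Y[:,0]-.452)<.07)&(abs(Y[:,1]+.088)<.04)&(p.reshape(-1,3).max(1)<60)&(Y[:,2]>.005);Y=Y[m]
for lo,hi in((.38,.435),(.435,.465),(.465,.52)):
    q=Y[(Y[:,0]>lo)&(Y[:,0]<hi)]
    if len(q):print(lo,len(q),np.sort(q[:,2])[:8].round(3),q[np.argsort(q[:,2])[:5]].mean(0).round(4))
E
python3 d.py .4524,-.0877,-.006
```

```text
time: 10.23
tool_pos: [0.4517, -0.0873, -0.001]
orientation: [[0.959, 0.284, 0.0], [0.284, -0.959, -0.0], [0.0, 0.0, -1.0]]
contact_force: [0.3, 0.9, -0.4]
opening: 0.0486
0.38 734 [0.032 0.033 0.034 0.035 0.037 0.037 0.037 0.038] [ 0.4206 -0.1009  0.0342]
0.435 375 [0.089 0.093 0.093 0.095 0.097 0.097 0.098 0.098] [ 0.4384 -0.1089  0.0934]
0.465 446 [0.024 0.025 0.028 0.028 0.029 0.029 0.03  0.031] [ 0.4778 -0.0809  0.0269]
t 10.28 p [ 0.4522 -0.0875 -0.0005] psi 16.52 tilt [ 1.4e-03 -6.0e-04 -1.0e+00] F [0.1 0.6 0.5] open 0.0487
.4524,-.0877,-.006 lin [0.0001 0.0002 0.0055] turn z
```

View pics/g8.png

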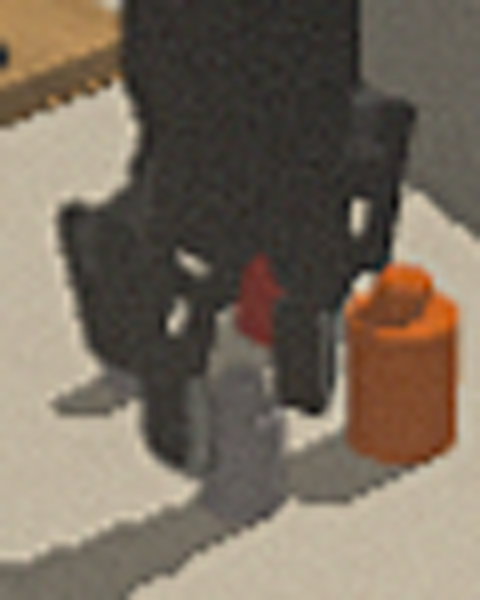

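```bash
python3 -m crank '{"linear":[[0,0,0.005],[0,0,0.01],[0,0,0.01],[0,0,0.01],[0,0,0.01],[0,0,0.01],[0,0,0.01],[0,0,0.01],[0,0,0.01],[0,0,0.01],[0,0,0],[0,0,-0.01],[0,0,-0.03],[0,0,-0.03],[0,0,-0.03]],"turn":[[0,0,0],[0,0,0],[0,0,0],[0,0,0],[0,0,0],[0,0,0],[0,0,0],[0,0,0],[0,0,0],[0,0,0],[0,0,0],[0,0,0],[0,0,0],[0,0,0],[0,0,0]],"hand":[110,110,110,200,200,200,200,200,200,200,200,200,200,200,200]}' 50; python3 - <<'E'
from h import *
p,d=optics.snapshot("side");crop("side",p,230,150,60,75,8,"g9")
E
python3 d.py .4524,-.0877,.1,16.5 .4732,.302,.1,16.5 .4732,.302,.035,16.5
```

```text
time: 11.53
tool_pos: [0.4526, -0.0878, 0.0301]
orientation: [[0.959, 0.284, 0.003], [0.284, -0.959, -0.002], [0.003, 0.002, -1.0]]
contact_force: [-0.2, -0.2, -2.9]
opening: 0.026
t 11.58 p [ 0.4516 -0.0873  0.029 ] psi 16.52 tilt [ 1.1e-03 -4.0e-04 -1.0e+00] F [-0.1 -1.  -1.7] open 0.0268
.4524,-.0877,.1,16.5 lin [ 0.0007  0.0006 -0.071 ] turn z 0.0
.4732,.302,.1,16.5 lin [ 0.1314 -0.3671 -0.071 ] turn z 0.0
.4732,.302,.035,16.5 lin [ 0.1314 -0.3671 -0.006 ] turn z 0.0
```

View pics/g9.png

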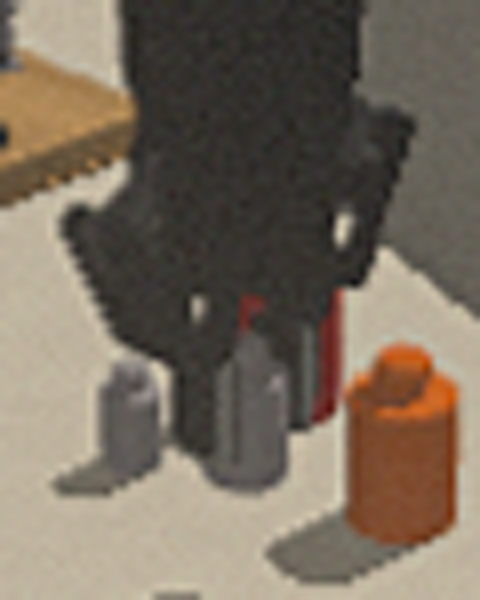

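```bash
python3 -m crank '{"linear":[[0,0,-0.04],[0,0,-0.07],[0.131,-0.367,-0.071],[0.131,-0.367,-0.071],[0.131,-0.367,-0.071],[0.131,-0.367,-0.071],[0.131,-0.367,-0.071],[0.131,-0.367,-0.071],[0.131,-0.367,-0.071],[0.131,-0.367,-0.071],[0.131,-0.367,-0.071],[0.131,-0.367,-0.071],[0.131,-0.367,-0.071],[0.131,-0.367,-0.04],[0.131,-0.367,-0.015],[0.131,-0.367,0.005],[0.131,-0.367,0.012],[0.131,-0.367,0.012],[0.131,-0.367,0.012]],"turn":[[0,0,0],[0,0,0],[0,0,0],[0,0,0],[0,0,0],[0,0,0],[0,0,0],[0,0,0],[0,0,0],[0,0,0],[0,0,0],[0,0,0],[0,0,0],[0,0,0],[0,0,0],[0,0,0],[0,0,0],[0,0,0],[0,0,0]],"hand":[200,200,200,200,200,200,200,200,200,200,200,200,200,200,200,200,200,200,200]}'; python3 - <<'E'
from h import *
p,d=optics.snapshot("side");p,d=optics.snapshot("side");crop("side",p,170,90,90,95,6,"g10")
X=dep("side",d).reshape(-1,3)
from scipy.optimize import least_squares
s=(np.hypot(X[:,0]-.473,X[:,1]-.302)<.03)&(X[:,2]>.025)&(X[:,2]<.055)&(p.reshape(-1,3).min(1)>62)
Y=X[s]; f_=least_squares(lambda c:np.hypot(Y[:,0]-c[0],Y[:,1]-c[1])-.014,[.473,.302],loss="soft_l1",f_scale=.001);print(len(Y),f_.x)
E
python3 d.py .4732,.302,.001,16.5
```

```text
time: 13.17
tool_pos: [0.4727, 0.301, 0.0165]
orientation: [[0.959, 0.283, -0.001], [0.283, -0.959, -0.001], [-0.001, 0.0, -1.0]]
contact_force: [-0.2, 0.6, -1.8]
opening: 0.0265
59 [0.47510094 0.30146257]
t 13.27 p [0.4741 0.3019 0.0183] psi 16.48 tilt [ 0.0028  0.001  -1.    ] F [-0.1 -0.  -1.6] open 0.0262
.4732,.302,.001,16.5 lin [-0.0008 -0.0004  0.0173] turn z -0.0
```

View pics/g10.png

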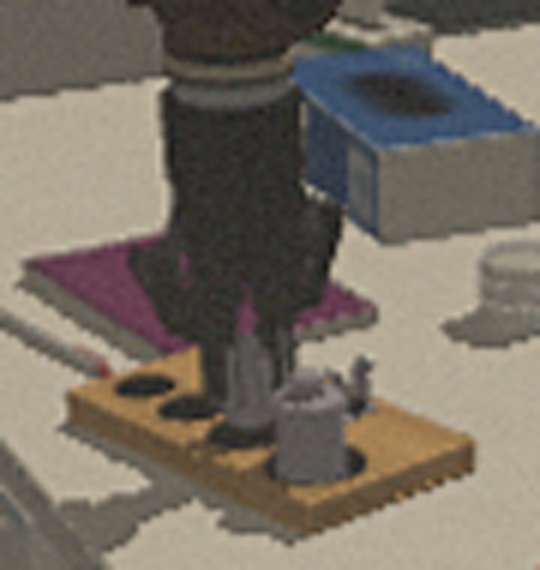

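```bash
python3 -m crank '{"linear":[[-0.001,0,0.005],[-0.001,0,0.01],[-0.001,0,0.014],[-0.001,0,0.017],[-0.001,0,0.018],[-0.001,0,0.018],[-0.001,0,0.018],[-0.001,0,0.018],[-0.001,0,0.018],[-0.001,0,0.018],[-0.001,0,0.018],[-0.001,0,0],[-0.001,0,-0.04],[-0.001,0,-0.08],[-0.001,0,-0.12],[-0.001,0,-0.12]],"turn":[[0,0,0],[0,0,0],[0,0,0],[0,0,0],[0,0,0],[0,0,0],[0,0,0],[0,0,0],[0,0,0],[0,0,0],[0,0,0],[0,0,0],[0,0,0],[0,0,0],[0,0,0],[0,0,0]],"hand":[200,200,200,200,200,200,130,130,130,130,130,130,130,130,130,130]}'; python3 - <<'E'
from h import *
p,d=optics.snapshot("side");crop("side",p,170,90,90,95,6,"g11")
X=dep("side",d).reshape(-1,3)
from scipy.optimize import least_squares
s=(np.hypot(X[:,0]-.473,X[:,1]-.302)<.026)&(X[:,2]>.025)&(X[:,2]<.08)
Y=X[s];print(np.sort(Y[:,2])[-5:])
E
python3 d.py .456,.0023,.13,16.5 .456,.0023,.06,16.5
```

```text
time: 14.6
tool_pos: [0.4773, 0.304, 0.1468]
orientation: [[0.959, 0.284, 0.016], [0.284, -0.959, 0.007], [0.018, -0.002, -1.0]]
contact_force: [0.6, 0.6, 0.7]
opening: 0.0419
[0.05807802 0.05852332 0.05893736 0.05914423 0.06131581]
t 14.65 p [0.4755 0.3032 0.143 ] psi 16.52 tilt [ 0.0116  0.0047 -0.9999] F [0.1 0.4 0. ] open 0.0419
.456,.0023,.13,16.5 lin [-0.1043  0.2829  0.013 ] turn z 0.0
.456,.0023,.06,16.5 lin [-0.1043  0.2829  0.083 ] turn z 0.0
```

View pics/g11.png

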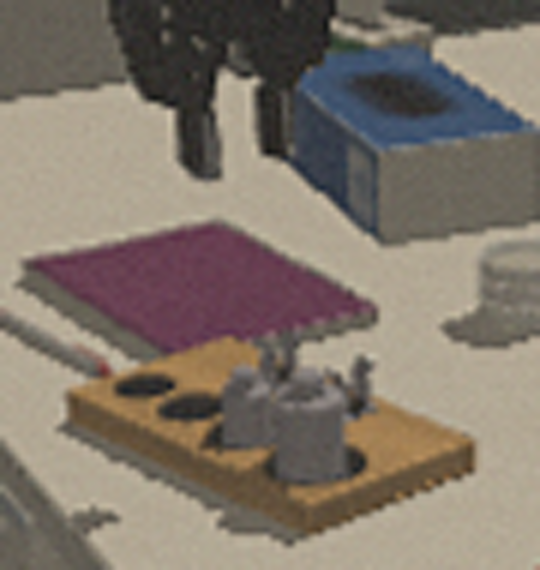

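```bash
python3 -m crank '{"linear":[[-0.104,0.283,0],[-0.104,0.283,0],[-0.104,0.283,0],[-0.104,0.283,0],[-0.104,0.283,0],[-0.104,0.283,0],[-0.104,0.283,0],[-0.104,0.283,0],[-0.104,0.283,0.03],[-0.104,0.283,0.06],[-0.104,0.283,0.08],[-0.104,0.283,0.08],[-0.104,0.283,0.08],[-0.104,0.283,0.08]],"turn":[[0,0,0],[0,0,0],[0,0,0],[0,0,0],[0,0,0],[0,0,0],[0,0,0],[0,0,0],[0,0,0],[0,0,0],[0,0,0],[0,0,0],[0,0,0],[0,0,0]],"hand":[130,130,130,130,130,130,130,130,130,130,130,130,130,130]}'; python3 -c "
from rig import optics;optics.snapshot('side')"; python3 d.py .456,.0023,-.01,16.5
```

```text
time: 15.82
tool_pos: [0.4531, 0.0008, 0.0574]
orientation: [[0.959, 0.285, 0.001], [0.285, -0.959, -0.0], [0.001, 0.0, -1.0]]
contact_force: [0.4, -1.0, 0.5]
opening: 0.0417
t 15.87 p [0.4537 0.0007 0.058 ] psi 16.54 tilt [ 2.5e-03 -5.0e-04 -1.0e+00] F [ 0.5  0.  -0.4] open 0.042
.456,.0023,-.01,16.5 lin [ 0.0027 -0.0009  0.068 ] turn z 0.0
```

```bash
python3 -m crank '{"linear":[[0.003,-0.001,0.02],[0.003,-0.001,0.04],[0.003,-0.001,0.055],[0.003,-0.001,0.067],[0.003,-0.001,0.067],[0.003,-0.001,0.067],[0.003,-0.001,0.067],[0.003,-0.001,0.067],[0.003,-0.001,0.067],[0.003,-0.001,0.067],[0.003,-0.001,0.067],[0.003,-0.001,0.067],[0.003,-0.001,0.067],[0.003,-0.001,0.055],[0.003,-0.001,0.035],[0.003,-0.001,0.025],[0.003,-0.001,0.025],[0.003,-0.001,0.025]],"turn":[[0,0,0],[0,0,0],[0,0,0],[0,0,0],[0,0,0],[0,0,0],[0,0,0],[0,0,0],[0,0,0],[0,0,0],[0,0,0],[0,0,0],[0,0,0],[0,0,0],[0,0,0],[0,0,0],[0,0,0],[0,0,0]],"hand":[130,130,130,130,130,130,210,210,210,210,210,210,210,210,210,210,210,210]}' 40; python3 - <<'E'
from h import *
p,d=optics.snapshot("side");crop("side",p,210,130,60,75,8,"g12")
E
python3 d.py .456,.0023,.09,16.5 .4586,.350,.09,16.5 .4586,.350,.02,16.5
```

```text
time: 17.37
tool_pos: [0.4557, 0.0023, 0.0322]
orientation: [[0.959, 0.284, 0.002], [0.284, -0.959, -0.0], [0.002, 0.001, -1.0]]
contact_force: [-0.1, 1.1, -1.3]
opening: 0.0201
t 17.42 p [0.4548 0.0025 0.0314] psi 16.51 tilt [ 0. -0. -1.] F [ 0.7  0.1 -0.9] open 0.0202
.456,.0023,.09,16.5 lin [ 0.0011  0.0005 -0.0586] turn z 0.0
.4586,.350,.09,16.5 lin [ 0.1024 -0.3321 -0.0586] turn z 0.0
.4586,.350,.02,16.5 lin [ 0.1024 -0.3321  0.0114] turn z 0.0
```

View pics/g12.png

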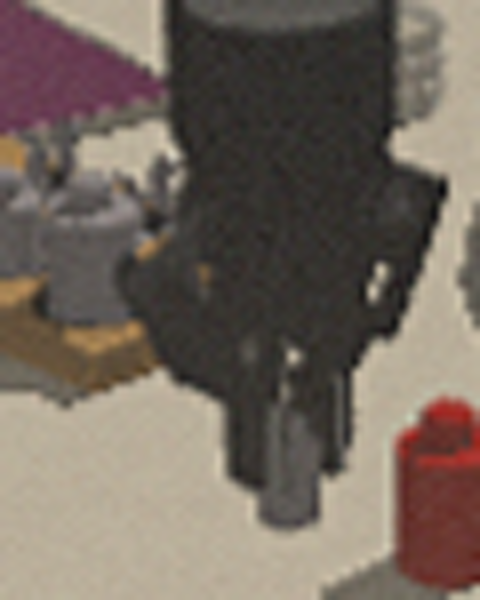

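```bash
python3 -m crank '{"linear":[[0,0,-0.04],[0,0,-0.065],[0.102,-0.332,-0.065],[0.102,-0.332,-0.065],[0.102,-0.332,-0.065],[0.102,-0.332,-0.065],[0.102,-0.332,-0.065],[0.102,-0.332,-0.065],[0.102,-0.332,-0.065],[0.102,-0.332,-0.065],[0.102,-0.332,-0.065],[0.102,-0.332,-0.065],[0.102,-0.332,-0.04],[0.102,-0.332,-0.015],[0.102,-0.332,0.005],[0.102,-0.332,0.012],[0.102,-0.332,0.012],[0.102,-0.332,0.012],[0.102,-0.332,0.012]],"turn":[[0,0,0],[0,0,0],[0,0,0],[0,0,0],[0,0,0],[0,0,0],[0,0,0],[0,0,0],[0,0,0],[0,0,0],[0,0,0],[0,0,0],[0,0,0],[0,0,0],[0,0,0],[0,0,0],[0,0,0],[0,0,0],[0,0,0]],"hand":[210,210,210,210,210,210,210,210,210,210,210,210,210,210,210,210,210,210,210]}'; python3 - <<'E'
from h import *
p,d=optics.snapshot("side");crop("side",p,160,80,90,95,6,"g13")
X=dep("side",d).reshape(-1,3)
from scipy.optimize import least_squares
s=(np.hypot(X[:,0]-.459,X[:,1]-.35)<.025)&(X[:,2]>.025)&(X[:,2]<.05)&(p.reshape(-1,3).min(1)>62)
Y=X[s]; f_=least_squares(lambda c:np.hypot(Y[:,0]-c[0],Y[:,1]-c[1])-.011,[.459,.35],loss="soft_l1",f_scale=.001);print(len(Y),f_.x)
E
python3 d.py .4586,.350,.001,16.5
```

```text
time: 19.0
tool_pos: [0.4597, 0.3497, 0.021]
orientation: [[0.959, 0.284, 0.002], [0.284, -0.959, 0.001], [0.002, -0.0, -1.0]]
contact_force: [-0.5, 0.0, -1.3]
opening: 0.0203
30 [0.46034331 0.34998134]
t 19.05 p [0.4599 0.35   0.0214] psi 16.49 tilt [ 0.0028  0.0013 -1.    ] F [ 0.6 -0.2 -0.9] open 0.0199
.4586,.350,.001,16.5 lin [-0.0012 -0.0003  0.0204] turn z -0.0
```

View pics/g13.png

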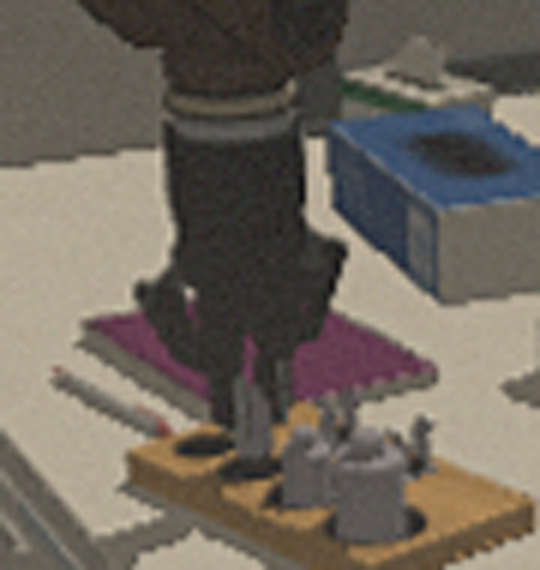

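```bash
python3 -m crank '{"linear":[[-0.001,0,0.006],[-0.001,0,0.012],[-0.001,0,0.016],[-0.001,0,0.019],[-0.001,0,0.02],[-0.001,0,0.021],[-0.001,0,0.021],[-0.001,0,0.021],[-0.001,0,0.021],[-0.001,0,0.021],[-0.001,0,0.021],[-0.001,0,0.021],[-0.001,0,0],[-0.001,0,-0.04],[-0.001,0,-0.08],[-0.001,0,-0.11],[-0.001,0,-0.11]],"turn":[[0,0,0],[0,0,0],[0,0,0],[0,0,0],[0,0,0],[0,0,0],[0,0,0],[0,0,0],[0,0,0],[0,0,0],[0,0,0],[0,0,0],[0,0,0],[0,0,0],[0,0,0],[0,0,0],[0,0,0]],"hand":[210,210,210,210,210,210,210,145,145,145,145,145,145,145,145,145,145]}'; python3 - <<'E'
from h import *
p,d=optics.snapshot("side");crop("side",p,160,80,90,95,6,"g14")
X=dep("side",d).reshape(-1,3)
s=(np.hypot(X[:,0]-.459,X[:,1]-.35)<.022)&(X[:,2]>.025)&(X[:,2]<.08)
Y=X[s];print(np.sort(Y[:,2])[-5:])
E
python3 d.py .4423,-.2607,.14,16.5 .4423,-.2607,.06,16.5
```

```text
time: 20.47
tool_pos: [0.462, 0.3519, 0.138]
orientation: [[0.959, 0.284, 0.013], [0.284, -0.959, 0.007], [0.014, -0.003, -1.0]]
contact_force: [0.8, 1.3, 0.2]
opening: 0.0365
[0.04625951 0.04666381 0.04699638 0.04804015 0.04895261]
t 20.52 p [0.4604 0.351  0.1345] psi 16.52 tilt [ 0.0084  0.0044 -1.    ] F [0.4 0.4 0.1] open 0.0368
.4423,-.2607,.14,16.5 lin [-0.1912  0.5813 -0.0055] turn z 0.0
.4423,-.2607,.06,16.5 lin [-0.1912  0.5813  0.0745] turn z 0.0
```

View pics/g14.png

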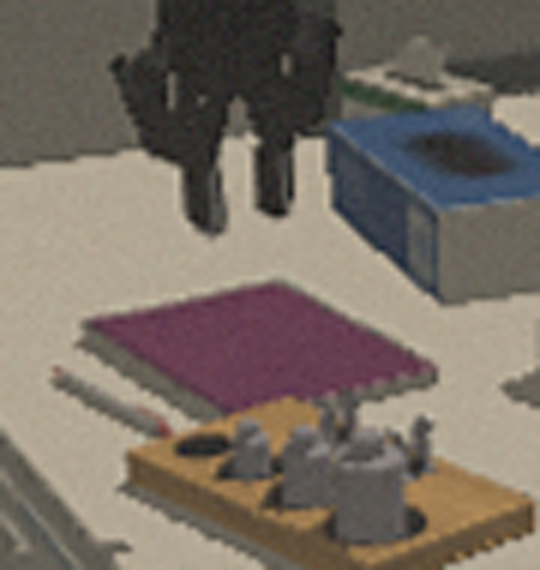

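```bash
python3 -m crank '{"linear":[[-0.191,0.581,0],[-0.191,0.581,0],[-0.191,0.581,0],[-0.191,0.581,0],[-0.191,0.581,0],[-0.191,0.581,0],[-0.191,0.581,0],[-0.191,0.581,0],[-0.191,0.581,0],[-0.191,0.581,0],[-0.191,0.581,0],[-0.191,0.581,0],[-0.191,0.581,0],[-0.191,0.581,0],[-0.191,0.581,0],[-0.191,0.581,0.03],[-0.191,0.581,0.06],[-0.191,0.581,0.075],[-0.191,0.581,0.075],[-0.191,0.581,0.075]],"turn":[[0,0,0],[0,0,0],[0,0,0],[0,0,0],[0,0,0],[0,0,0],[0,0,0],[0,0,0],[0,0,0],[0,0,0],[0,0,0],[0,0,0],[0,0,0],[0,0,0],[0,0,0],[0,0,0],[0,0,0],[0,0,0],[0,0,0],[0,0,0]],"hand":[140,140,140,140,140,140,140,140,140,140,140,140,140,140,140,140,140,140,140,140]}'; python3 -c "
from rig import optics;optics.snapshot('side');optics.snapshot('side')"; python3 d.py .4423,-.2607,-.010,16.5
```

```text
time: 22.18
tool_pos: [0.4381, -0.2607, 0.0524]
orientation: [[0.959, 0.284, -0.004], [0.284, -0.959, 0.003], [-0.003, -0.004, -1.0]]
contact_force: [1.1, 0.2, 0.0]
opening: 0.0383
t 22.28 p [ 0.44   -0.2621  0.0552] psi 16.53 tilt [ 8.e-04 -7.e-04 -1.e+00] F [-1.8 -0.   0.8] open 0.0386
.4423,-.2607,-.010,16.5 lin [ 0.0026 -0.0007  0.0652] turn z 0.0
```

```bash
python3 -m crank '{"linear":[[0.002,-0.001,0.02],[0.002,-0.001,0.04],[0.002,-0.001,0.055],[0.002,-0.001,0.065],[0.002,-0.001,0.065],[0.002,-0.001,0.065],[0.002,-0.001,0.065],[0.002,-0.001,0.065],[0.002,-0.001,0.065],[0.002,-0.001,0.065],[0.002,-0.001,0.065],[0.002,-0.001,0.065],[0.002,-0.001,0.065],[0.002,-0.001,0.055],[0.002,-0.001,0.035],[0.002,-0.001,0.025],[0.002,-0.001,0.025],[0.002,-0.001,0.025]],"turn":[[0,0,0],[0,0,0],[0,0,0],[0,0,0],[0,0,0],[0,0,0],[0,0,0],[0,0,0],[0,0,0],[0,0,0],[0,0,0],[0,0,0],[0,0,0],[0,0,0],[0,0,0],[0,0,0],[0,0,0],[0,0,0]],"hand":[140,140,140,140,140,140,220,220,220,220,220,220,220,220,220,220,220,220]}' 30; python3 - <<'E'
from h import *
p,d=optics.snapshot("side");crop("side",p,250,180,70,75,8,"g15")
E
python3 d.py .4423,-.2607,.09,16.5 .446,.3935,.09,16.5 .446,.3935,.02,16.5
```

```text
time: 23.78
tool_pos: [0.4415, -0.2607, 0.0303]
orientation: [[0.959, 0.284, 0.001], [0.284, -0.959, -0.001], [0.001, 0.002, -1.0]]
contact_force: [0.1, -0.3, -1.0]
opening: 0.016
t 23.83 p [ 0.441  -0.2601  0.0295] psi 16.51 tilt [-1.e-04  1.e-04 -1.e+00] F [-0.1  0.5 -0.4] open 0.0155
.4423,-.2607,.09,16.5 lin [ 0.0011  0.0009 -0.0605] turn z 0.0
.446,.3935,.09,16.5 lin [ 0.1906 -0.6252 -0.0605] turn z 0.0
.446,.3935,.02,16.5 lin [ 0.1906 -0.6252  0.0095] turn z 0.0
```

View pics/g15.png

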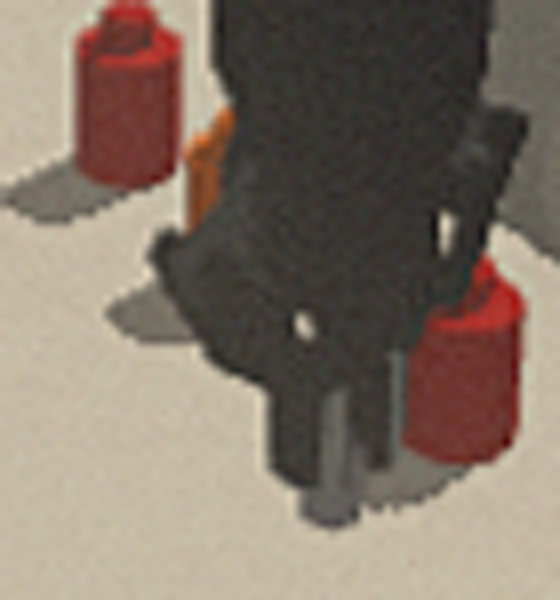

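```bash
python3 -m crank '{"linear":[[0,0,-0.04],[0,0,-0.065],[0.19,-0.625,-0.065],[0.19,-0.625,-0.065],[0.19,-0.625,-0.065],[0.19,-0.625,-0.065],[0.19,-0.625,-0.065],[0.19,-0.625,-0.065],[0.19,-0.625,-0.065],[0.19,-0.625,-0.065],[0.19,-0.625,-0.065],[0.19,-0.625,-0.065],[0.19,-0.625,-0.065],[0.19,-0.625,-0.065],[0.19,-0.625,-0.065],[0.19,-0.625,-0.065],[0.19,-0.625,-0.065],[0.19,-0.625,-0.065],[0.19,-0.625,-0.065],[0.19,-0.625,-0.065]],"turn":[[0,0,0],[0,0,0],[0,0,0],[0,0,0],[0,0,0],[0,0,0],[0,0,0],[0,0,0],[0,0,0],[0,0,0],[0,0,0],[0,0,0],[0,0,0],[0,0,0],[0,0,0],[0,0,0],[0,0,0],[0,0,0],[0,0,0],[0,0,0]],"hand":[220,220,220,220,220,220,220,220,220,220,220,220,220,220,220,220,220,220,220,220]}'; python3 d.py .446,.3935,.02,16.5
```

```text
time: 25.5
tool_pos: [0.4445, 0.3937, 0.0929]
orientation: [[0.958, 0.287, -0.002], [0.287, -0.958, -0.002], [-0.003, 0.001, -1.0]]
contact_force: [-0.1, -0.3, 0.1]
opening: 0.0154
t 25.5 p [0.4445 0.3937 0.0929] psi 16.68 tilt [-0.0023 -0.0018 -1.    ] F [-0.1 -0.3  0.1] open 0.0154
.446,.3935,.02,16.5 lin [0.0014 0.0006 0.0729] turn z 0.2
```

```bash
python3 -m crank '{"linear":[[0.001,0,0.03],[0.001,0,0.06],[0.001,0,0.072],[0.001,0,0.072],[0.001,0,0.072]],"turn":[[0,0,0],[0,0,0],[0,0,0],[0,0,0],[0,0,0]],"hand":[220,220,220,220,220]}';  python3 - <<'E'
from h import *
p,d=optics.snapshot("side");p,d=optics.snapshot("side");crop("side",p,160,80,90,95,6,"g16")
X=dep("side",d).reshape(-1,3)
from scipy.optimize import least_squares
s=(np.hypot(X[:,0]-.446,X[:,1]-.394)<.025)&(X[:,2]>.022)&(X[:,2]<.045)&(p.reshape(-1,3).min(1)>62)
Y=X[s]; f_=least_squares(lambda c:np.hypot(Y[:,0]-c[0],Y[:,1]-c[1])-.009,[.446,.394],loss="soft_l1",f_scale=.001);print(len(Y),f_.x)
E
python3 d.py .446,.3935,.001,16.5
```

```text
time: 25.92
tool_pos: [0.4462, 0.3919, 0.0218]
orientation: [[0.959, 0.283, -0.002], [0.283, -0.959, -0.002], [-0.003, 0.001, -1.0]]
contact_force: [0.8, 0.9, 0.6]
opening: 0.0157
19 [0.44797411 0.39287067]
t 26.02 p [0.448  0.3933 0.0243] psi 16.47 tilt [ 0.0023  0.0013 -1.    ] F [ 0.5  0.3 -0. ] open 0.016
.446,.3935,.001,16.5 lin [-0.0018 -0.0007  0.0233] turn z -0.0
```

View pics/g16.png

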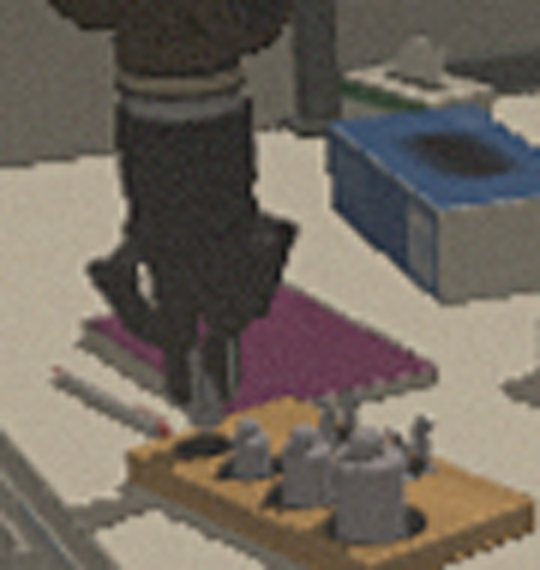

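```bash
python3 -m crank '{"linear":[[-0.002,-0.001,0.006],[-0.002,-0.001,0.012],[-0.002,-0.001,0.017],[-0.002,-0.001,0.021],[-0.002,-0.001,0.0235],[-0.002,-0.001,0.0245],[-0.002,-0.001,0.0245],[-0.002,-0.001,0.0245],[-0.002,-0.001,0.0245],[-0.002,-0.001,0.0245],[-0.002,-0.001,0.0245],[-0.002,-0.001,0.0245],[-0.002,-0.001,0],[-0.002,-0.001,-0.04],[-0.002,-0.001,-0.08],[-0.002,-0.001,-0.11],[-0.002,-0.001,-0.11]],"turn":[[0,0,0],[0,0,0],[0,0,0],[0,0,0],[0,0,0],[0,0,0],[0,0,0],[0,0,0],[0,0,0],[0,0,0],[0,0,0],[0,0,0],[0,0,0],[0,0,0],[0,0,0],[0,0,0],[0,0,0]],"hand":[220,220,220,220,220,220,220,155,155,155,155,155,155,155,155,155,155]}'; python3 - <<'E'
from h import *
p,d=optics.snapshot("side");crop("side",p,160,80,90,95,6,"g17")
X=dep("side",d).reshape(-1,3)
s=(np.hypot(X[:,0]-.446,X[:,1]-.394)<.02)&(X[:,2]>.025)&(X[:,2]<.08)
Y=X[s];print(np.sort(Y[:,2])[-5:])
E
python3 d.py .4185,-.354,.14,13.5 .4185,-.354,.04,13.5
```

```text
time: 27.43
tool_pos: [0.4487, 0.3964, 0.1412]
orientation: [[0.959, 0.284, 0.012], [0.284, -0.959, 0.008], [0.014, -0.004, -1.0]]
contact_force: [0.9, 1.0, 0.4]
opening: 0.0335
[0.03464943 0.03827381 0.03834029 0.03869885 0.03972891]
t 27.48 p [0.4472 0.3953 0.1376] psi 16.52 tilt [ 0.0082  0.0051 -1.    ] F [-0.2  0.9 -0.5] open 0.0336
.4185,-.354,.14,13.5 lin [-0.2405  0.7102 -0.0024] turn z 3.0
.4185,-.354,.04,13.5 lin [-0.2405  0.7102  0.0976] turn z 3.0
```

View pics/g17.png

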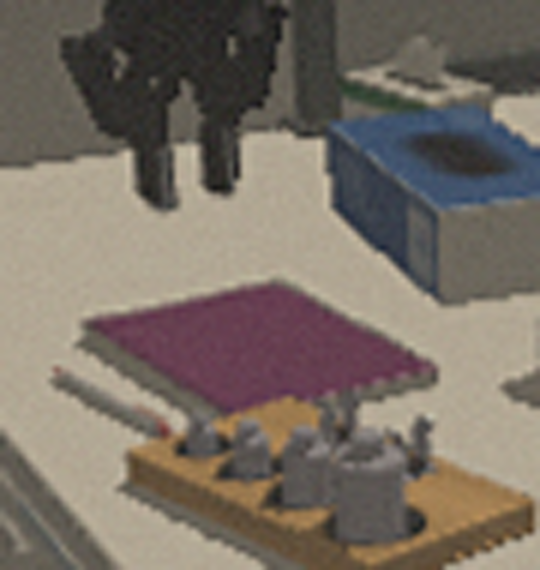

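```bash
python3 -m crank '{"linear":[[-0.24,0.71,0],[-0.24,0.71,0],[-0.24,0.71,0],[-0.24,0.71,0],[-0.24,0.71,0],[-0.24,0.71,0],[-0.24,0.71,0],[-0.24,0.71,0],[-0.24,0.71,0],[-0.24,0.71,0],[-0.24,0.71,0],[-0.24,0.71,0],[-0.24,0.71,0],[-0.24,0.71,0],[-0.24,0.71,0],[-0.24,0.71,0],[-0.24,0.71,0],[-0.24,0.71,0],[-0.24,0.71,0],[-0.24,0.71,0]],"turn":[[0,0,2.8],[0,0,2.8],[0,0,2.8],[0,0,2.8],[0,0,2.8],[0,0,2.8],[0,0,2.8],[0,0,2.8],[0,0,2.8],[0,0,2.8],[0,0,2.8],[0,0,2.8],[0,0,2.8],[0,0,2.8],[0,0,2.8],[0,0,2.8],[0,0,2.8],[0,0,2.8],[0,0,2.8],[0,0,2.8]],"hand":[155,155,155,155,155,155,155,155,155,155,155,155,155,155,155,155,155,155,155,155]}'; python3 -c "
from rig import optics;optics.snapshot('side');optics.snapshot('side')"; python3 d.py .4185,-.3545,.0,13.7
```

```text
time: 29.15
tool_pos: [0.4149, -0.3565, 0.1304]
orientation: [[0.972, 0.234, -0.002], [0.234, -0.972, 0.003], [-0.001, -0.003, -1.0]]
contact_force: [0.1, 0.5, 0.4]
opening: 0.0332
t 29.25 p [ 0.4153 -0.3541  0.1307] psi 13.7 tilt [-0.0022  0.0032 -1.    ] F [-0.5  0.  -0.1] open 0.0333
.4185,-.3545,.0,13.7 lin [0.003  0.0012 0.1307] turn z -0.0
```

```bash
python3 -m crank '{"linear":[[0.003,0.001,0.04],[0.003,0.001,0.08],[0.003,0.001,0.11],[0.003,0.001,0.13],[0.003,0.001,0.13],[0.003,0.001,0.13],[0.003,0.001,0.13]],"turn":[[0,0,0],[0,0,0],[0,0,0],[0,0,0],[0,0,0],[0,0,0],[0,0,0]],"hand":[155,155,155,155,155,155,155]}';  python3 - <<'E'
from h import *
p,d=optics.snapshot("side");crop("side",p,265,220,75,90,7,"g18")
X=dep("side",d)
Y=X.reshape(-1,3);m=(abs(Y[:,0]-.4185)<.05)&(abs(Y[:,1]+.355)<.03)&(p.reshape(-1,3).max(1)<60)&(Y[:,2]>.013);Y=Y[m]
for lo,hi in((.37,.41),(.41,.43),(.43,.47)):
    q=Y[(Y[:,0]>lo)&(Y[:,0]<hi)]
    if len(q):print(lo,len(q),np.sort(q[:,2])[:8].round(3),q[np.argsort(q[:,2])[:5]].mean(0).round(4))
E
python3 d.py .4185,-.3545,-.015,13.7
```

```text
time: 29.83
tool_pos: [0.4203, -0.3556, 0.0041]
orientation: [[0.971, 0.238, 0.001], [0.238, -0.971, -0.002], [0.001, 0.002, -1.0]]
contact_force: [0.5, -0.8, -0.6]
opening: 0.0331
0.37 411 [0.037 0.037 0.038 0.04  0.041 0.048 0.053 0.054] [ 0.3953 -0.3656  0.0387]
0.41 49 [0.102 0.103 0.105 0.105 0.109 0.111 0.111 0.113] [ 0.4234 -0.3675  0.1049]
0.43 294 [0.03  0.031 0.031 0.032 0.032 0.032 0.034 0.034] [ 0.4389 -0.3543  0.0312]
t 29.88 p [ 0.4206 -0.3562  0.0048] psi 13.77 tilt [ 0.0024 -0.0028 -1.    ] F [ 0.6 -0.9  0.5] open 0.0334
.4185,-.3545,-.015,13.7 lin [-0.0017 -0.0022  0.0198] turn z 0.1
```

View pics/g18.png

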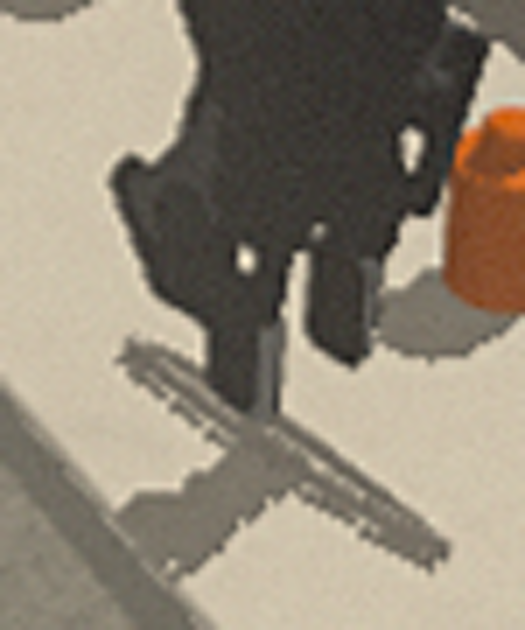

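```bash
python3 -m crank '{"linear":[[-0.001,-0.001,0.01],[-0.001,-0.001,0.016],[-0.001,-0.001,0.02],[-0.001,-0.001,0.02],[-0.001,-0.001,0.02]],"turn":[[0,0,0],[0,0,0],[0,0,0],[0,0,0],[0,0,0]],"hand":[155,155,155,155,155]}';  python3 - <<'E'
from h import *
p,d=optics.snapshot("side");crop("side",p,265,220,75,90,7,"g19")
X=dep("side",d)
Y=X.reshape(-1,3);m=(abs(Y[:,0]-.4185)<.05)&(abs(Y[:,1]+.355)<.03)&(p.reshape(-1,3).max(1)<60)&(Y[:,2]>.008);Y=Y[m]
for lo,hi in((.37,.41),(.43,.47)):
    q=Y[(Y[:,0]>lo)&(Y[:,0]<hi)]
    if len(q):print(lo,len(q),np.sort(q[:,2])[:8].round(3),q[np.argsort(q[:,2])[:5]].mean(0).round(4))
E
python3 d.py .4185,-.3545,-.020,13.7
```

```text
time: 30.3
tool_pos: [0.4178, -0.3547, -0.0178]
orientation: [[0.972, 0.237, -0.001], [0.237, -0.972, 0.001], [-0.0, -0.001, -1.0]]
contact_force: [0.5, 0.8, -0.7]
opening: 0.0335
0.37 302 [0.017 0.017 0.018 0.02  0.02  0.02  0.02  0.02 ] [ 0.3917 -0.3658  0.0181]
0.43 248 [0.008 0.009 0.009 0.01  0.01  0.01  0.011 0.012] [ 0.4363 -0.3503  0.0092]
t 30.35 p [ 0.4181 -0.3549 -0.0174] psi 13.71 tilt [-1.e-04  1.e-04 -1.e+00] F [-0.2 -0.7 -0.1] open 0.0336
.4185,-.3545,-.020,13.7 lin [ 0.0005 -0.0003  0.0026] turn z 0.0
```

View pics/g19.png

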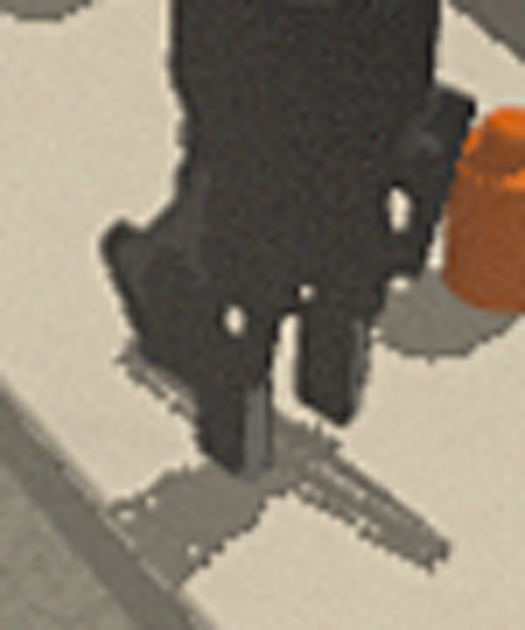

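```bash
python3 -m crank '{"linear":[[0,0,0.002],[0,0,0.003],[0,0,0.003],[0,0,0.003],[0,0,0.003],[0,0,0.003],[0,0,0.003],[0,0,0.003],[0,0,0.003]],"turn":[[0,0,0],[0,0,0],[0,0,0],[0,0,0],[0,0,0],[0,0,0],[0,0,0],[0,0,0],[0,0,0]],"hand":[155,155,155,235,235,235,235,235,235]}' 40;  python3 - <<'E'
from h import *
p,d=optics.snapshot("side");crop("side",p,265,220,75,90,7,"g20")
E
python3 d.py
```

```text
time: 31.1
tool_pos: [0.4183, -0.3551, -0.0202]
orientation: [[0.971, 0.237, 0.0], [0.237, -0.971, -0.0], [0.0, 0.0, -1.0]]
contact_force: [0.1, 0.0, 1.0]
opening: 0.0103
t 31.15 p [ 0.4183 -0.3551 -0.0202] psi 13.71 tilt [ 4.e-04 -4.e-04 -1.e+00] F [ 0.7 -1.   1.1] open 0.0111
```

View pics/g20.png

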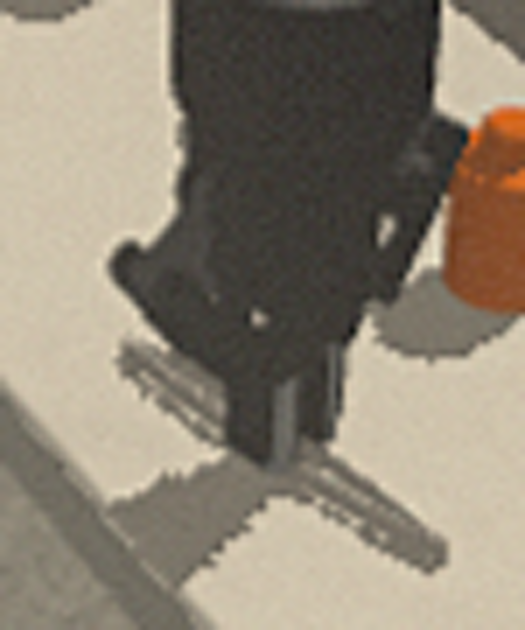

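```bash
python3 -m crank '{"linear":[[0,0,0],[0,0,-0.01],[0,0,-0.03],[0,0,-0.06],[0,0,-0.08],[0,0,-0.08],[0,0,-0.08]],"turn":[[0,0,0],[0,0,0],[0,0,0],[0,0,0],[0,0,0],[0,0,0],[0,0,0]],"hand":[240,240,240,240,240,240,240]}' 80;  python3 - <<'E'
from h import *
p,d=optics.snapshot("side");crop("side",p,265,190,75,90,7,"g21")
p,d=optics.snapshot("top");crop("top",p,350,180,80,70,8,"g21t")
E
python3 d.py .5275,.3335,.1,16.5
```

```text
time: 31.73
tool_pos: [0.4188, -0.3557, 0.0614]
orientation: [[0.971, 0.237, 0.002], [0.237, -0.971, -0.003], [0.001, 0.003, -1.0]]
contact_force: [-0.7, 0.3, -0.4]
opening: 0.0088
t 31.83 p [ 0.4175 -0.3541  0.0587] psi 13.72 tilt [-0.0013  0.0015 -1.    ] F [ 0.5 -0.5 -0.4] open 0.009
.5275,.3335,.1,16.5 lin [ 0.2699 -0.6419 -0.0413] turn z -2.8
```

View pics/g21.png

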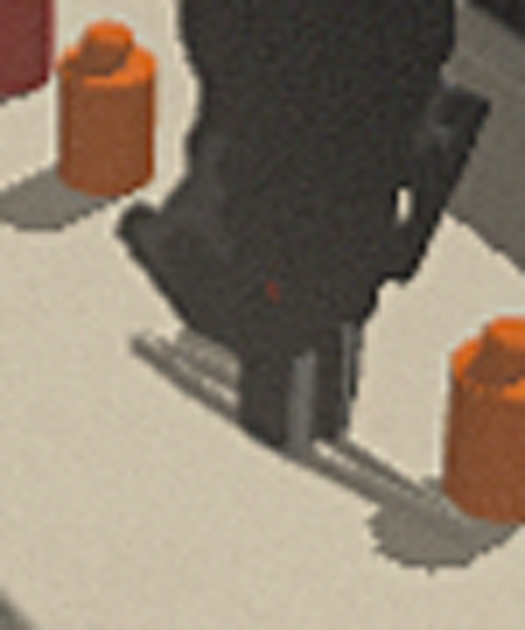

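View pics/g21t.png

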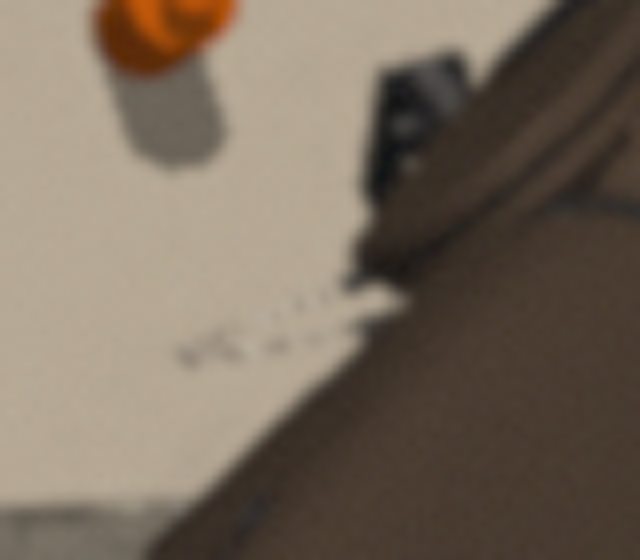

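```bash
python3 -m crank '{"linear":[[0,0,-0.03],[0,0,-0.042],[0.27,-0.642,-0.042],[0.27,-0.642,-0.042],[0.27,-0.642,-0.042],[0.27,-0.642,-0.042],[0.27,-0.642,-0.042],[0.27,-0.642,-0.042],[0.27,-0.642,-0.042],[0.27,-0.642,-0.042],[0.27,-0.642,-0.042],[0.27,-0.642,-0.042],[0.27,-0.642,-0.042],[0.27,-0.642,-0.042],[0.27,-0.642,-0.042],[0.27,-0.642,-0.042],[0.27,-0.642,-0.042],[0.27,-0.642,-0.042],[0.27,-0.642,-0.042],[0.27,-0.642,-0.042]],"turn":[[0,0,0],[0,0,0],[0,0,-2.8],[0,0,-2.8],[0,0,-2.8],[0,0,-2.8],[0,0,-2.8],[0,0,-2.8],[0,0,-2.8],[0,0,-2.8],[0,0,-2.8],[0,0,-2.8],[0,0,-2.8],[0,0,-2.8],[0,0,-2.8],[0,0,-2.8],[0,0,-2.8],[0,0,-2.8],[0,0,-2.8],[0,0,-2.8]],"hand":[240,240,240,240,240,240,240,240,240,240,240,240,240,240,240,240,240,240,240,240]}';  python3 - <<'E'
from h import *
p,d=optics.snapshot("side");p,d=optics.snapshot("side");crop("side",p,165,80,90,95,6,"g22")
np.savez("g22.npz",p=p,d=d)
E
python3 d.py .5275,.3334,.035,16.5
```

```text
time: 33.5
tool_pos: [0.5282, 0.3379, 0.1009]
orientation: [[0.957, 0.289, 0.001], [0.289, -0.957, 0.002], [0.001, -0.002, -1.0]]
contact_force: [-0.3, -1.4, 0.3]
opening: 0.0091
t 33.6 p [0.5275 0.3336 0.1003] psi 16.65 tilt [-0.0016 -0.0011 -1.    ] F [ 0.2 -0.3 -0.3] open 0.0086
.5275,.3334,.035,16.5 lin [-0.0001  0.0002  0.0653] turn z 0.1
```

View pics/g22.png

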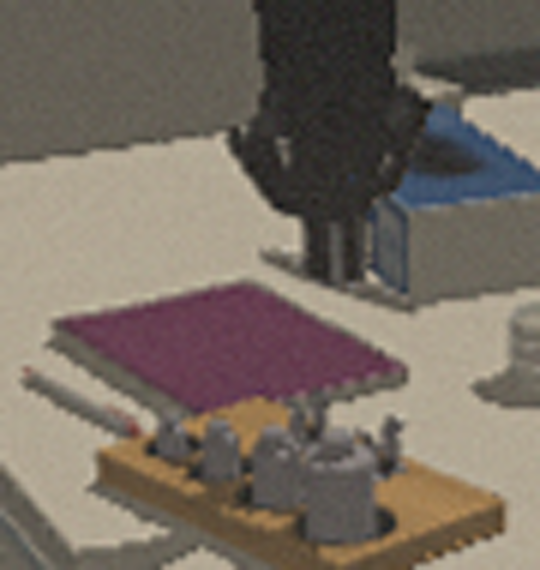

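```bash
python3 - <<'E'
from h import *
a=np.load("g22.npz");X=dep("side",a["d"]).reshape(-1,3)
t=(X[:,:2]-[.5275,.3336])@np.array([-.284,.959]);w=(X[:,:2]-[.5275,.3336])@np.array([.959,.284])
for lo,hi in((-.09,-.02),(.02,.09)):
    m=(t>lo)&(t<hi)&(abs(w)<.015)&(X[:,2]>.105)&(X[:,2]<.14)
    print(m.sum(),X[m].mean(0).round(4),"w",w[m].mean().round(4),"t",t[m].min().round(4),t[m].max().round(4),t[m].mean().round(4))
    b=np.linspace(lo,hi,8)
    print([ (X[m&(t>=p)&(t<q)][:,2].mean().round(4),w[m&(t>=p)&(t<q)].mean().round(4)) for p,q in zip(b,b[1:]) if (m&(t>=p)&(t<q)).any()])
E
```

```text
31 [0.5388 0.2951 0.1248] w -0.0001 t -0.0632 -0.0215 -0.0402
[(np.float64(0.1248), np.float64(0.0008)), (np.float64(0.1246), np.float64(0.001)), (np.float64(0.1244), np.float64(-0.0008)), (np.float64(0.1248), np.float64(0.001)), (np.float64(0.1252), np.float64(-0.0014))]
26 [0.5146 0.3783 0.1242] w 0.0003 t 0.0214 0.0698 0.0466
[(np.float64(0.1242), np.float64(-0.005)), (np.float64(0.1244), np.float64(-0.0033)), (np.float64(0.1241), np.float64(0.0038)), (np.float64(0.1237), np.float64(0.0014)), (np.float64(0.1249), np.float64(0.001))]
```

```bash
python3 -m crank '{"linear":[[0,0.003,0.03],[0,0.003,0.055],[0,0.003,0.065],[0,0.003,0.065],[0,0.003,0.065]],"turn":[[0,0,0],[0,0,0],[0,0,0],[0,0,0],[0,0,0]],"hand":[240,240,240,240,240]}' 100;  python3 - <<'E'
from h import *
p,d=optics.snapshot("side");p,d=optics.snapshot("side");crop("side",p,190,110,65,65,9,"g23")
E
python3 d.py .5275,.3334,.007,16.5
```

```text
time: 34.02
tool_pos: [0.5288, 0.3288, 0.0362]
orientation: [[0.959, 0.283, -0.001], [0.283, -0.959, -0.001], [-0.002, 0.0, -1.0]]
contact_force: [0.2, 0.0, 0.4]
opening: 0.008
t 34.12 p [0.5304 0.3299 0.0384] psi 16.47 tilt [ 0.0027  0.0011 -1.    ] F [ 0.4 -0.8  0.6] open 0.0076
.5275,.3334,.007,16.5 lin [-0.0018 -0.0042  0.0314] turn z -0.0
```

View pics/g23.png

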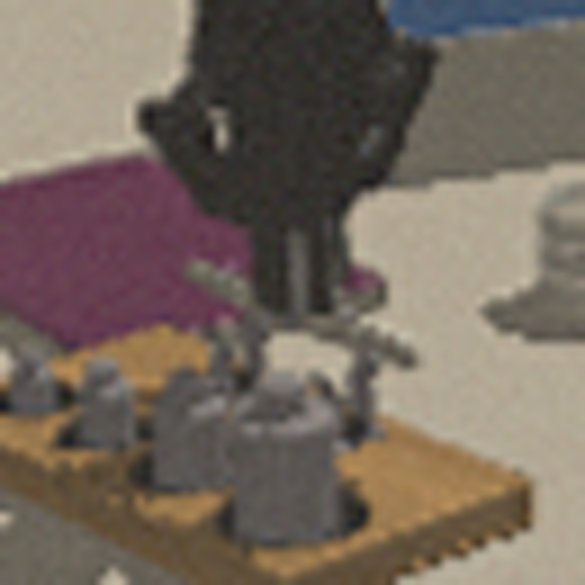

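```bash
python3 -m crank '{"linear":[[-0.002,-0.001,0.003],[-0.002,-0.001,0.006],[-0.002,-0.001,0.009],[-0.002,-0.001,0.012],[-0.002,-0.001,0.015],[-0.002,-0.001,0.018],[-0.002,-0.001,0.018]],"turn":[[0,0,0],[0,0,0],[0,0,0],[0,0,0],[0,0,0],[0,0,0],[0,0,0]],"hand":[240,240,240,240,240,240,240]}' 120; python3 d.py .5275,.3334,.007,16.5
```

```text
time: 34.7
tool_pos: [0.5272, 0.3305, 0.0187]
orientation: [[0.959, 0.284, 0.001], [0.284, -0.959, 0.0], [0.001, -0.0, -1.0]]
contact_force: [-0.7, 0.2, 1.0]
opening: 0.0076
t 34.7 p [0.5272 0.3305 0.0187] psi 16.52 tilt [ 6.e-04  3.e-04 -1.e+00] F [-0.7  0.2  1. ] open 0.0076
.5275,.3334,.007,16.5 lin [ 0.0011 -0.0027  0.0117] turn z 0.0
```

```bash
python3 -m crank '{"linear":[[0,0,0.002],[0,0,0.004],[0,0,0.006],[0,0,0.008],[0,0,0.01],[0,0,0.011],[0,0,0.011]],"turn":[[0,0,0],[0,0,0],[0,0,0],[0,0,0],[0,0,0],[0,0,0],[0,0,0]],"hand":[240,240,240,240,240,240,240]}'; python3 d.py;  python3 - <<'E'
from h import *
p,d=optics.snapshot("side");crop("side",p,190,110,65,65,9,"g24")
E
python3 d.py
```

```text
time: 35.28
tool_pos: [0.5322, 0.3321, 0.017]
orientation: [[0.958, 0.285, 0.009], [0.285, -0.959, 0.003], [0.01, 0.0, -1.0]]
contact_force: [-7.6, -5.1, 31.7]
opening: 0.0077
t 35.28 p [0.5322 0.3321 0.017 ] psi 16.56 tilt [ 0.0095  0.0026 -1.    ] F [-7.6 -5.1 31.7] open 0.0077
t 35.33 p [0.5322 0.3321 0.017 ] psi 16.56 tilt [ 0.0096  0.0026 -1.    ] F [-7.  -5.3 30.8] open 0.0074
```

View pics/g24.png

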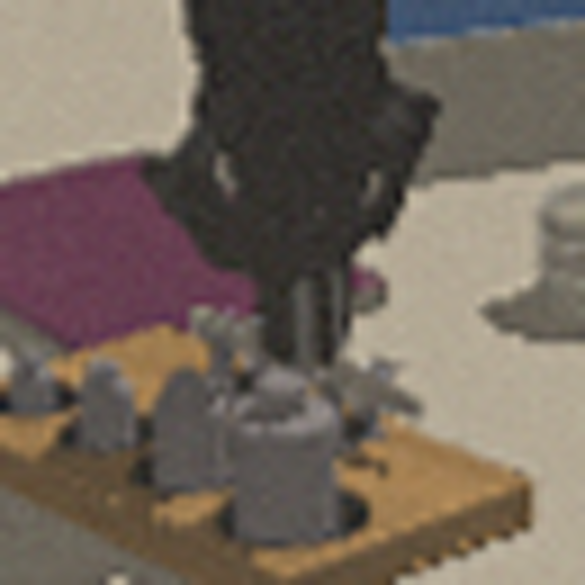

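```bash
python3 - <<'E'
from h import *
p,d=optics.snapshot("side");crop("side",p,205,135,40,32,18,"g25")
X=dep("side",d).reshape(-1,3)
t=(X[:,:2]-[.5275,.3336])@np.array([-.284,.959]);w=(X[:,:2]-[.5275,.3336])@np.array([.959,.284])
for lo,hi in((-.09,-.045),(-.045,-.02),(.02,.045),(.045,.09)):
    m=(t>lo)&(t<hi)&(abs(w)<.02)&(X[:,2]>.028)&(X[:,2]<.07)
    print(lo,m.sum()); print(np.c_[t,w,X[:,2]][m].round(4)[::max(1,m.sum()//14)].tolist())
E
```

```text
-0.09 16
[[-0.0492, 0.0043, 0.0451], [-0.0492, 0.0087, 0.0438], [-0.0482, 0.0007, 0.0422], [-0.0475, 0.0057, 0.0406], [-0.0596, -0.0003, 0.0459], [-0.0529, 0.0098, 0.041], [-0.0473, 0.0013, 0.0382], [-0.0497, 0.0036, 0.0382], [-0.056, 0.0026, 0.0404], [-0.0573, 0.006, 0.0398], [-0.0621, 0.0062, 0.0411], [-0.0708, 0.0031, 0.0446], [-0.0601, -0.0009, 0.039], [-0.0621, 0.0017, 0.0388], [-0.0687, 0.0004, 0.0412], [-0.0631, 0.0097, 0.0368]]
-0.045 33
[[-0.0221, 0.0099, 0.0428], [-0.0242, 0.017, 0.0414], [-0.0324, 0.0189, 0.0433], [-0.0256, -0.002, 0.0436], [-0.0205, 0.011, 0.0384], [-0.0305, 0.0114, 0.0412], [-0.0322, 0.0189, 0.0396], [-0.0332, -0.0127, 0.0453], [-0.0278, 0.0004, 0.0399], [-0.0369, 0.0016, 0.0422], [-0.0368, 0.0104, 0.0397], [-0.0335, -0.0088, 0.0406], [-0.0315, 0.0016, 0.037], [-0.0425, 0.0011, 0.0404], [-0.0344, -0.0054, 0.0363], [-0.042, 0.0013, 0.0366], [-0.0377, -0.0084, 0.0309]]
0.02 30
[[0.0426, 0.0058, 0.044], [0.0333, 0.0072, 0.0462], [0.0407, -0.0003, 0.0425], [0.0415, 0.0091, 0.0397], [0.0329, -0.011, 0.044], [0.0346, -0.0009, 0.0407], [0.0252, 0.0004, 0.043], [0.0419, -0.0042, 0.0358], [0.0262, -0.0078, 0.0413], [0.0239, -0.0008, 0.04], [0.0271, -0.0116, 0.0384], [0.038, 0.01, 0.0292], [0.0345, -0.0061, 0.031], [0.0258, 0.0091, 0.0292], [0.0277, -0.0116, 0.0308]]
0.045 8
[[0.0622, 0.0036, 0.0429], [0.0571, 0.004, 0.0442], [0.0568, 0.0082, 0.0431], [0.0573, -0.0004, 0.0416], [0.0545, 0.0017, 0.0418], [0.0489, 0.0018, 0.0433], [0.0539, 0.0101, 0.0397], [0.0467, -0.0001, 0.0407]]
```

View pics/g25.png

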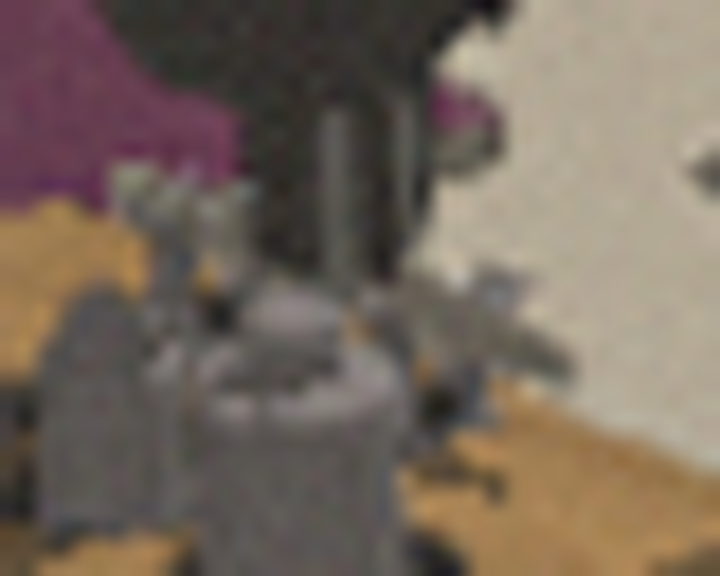

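```bash
python3 -m crank '{"linear":[[-0.003,0,-0.006],[-0.005,0,-0.006],[-0.005,0,-0.006],[-0.005,0,-0.004],[-0.005,0,-0.002],[-0.006,0,0],[-0.006,0,0]],"turn":[[0,0,0],[0,0,0],[0,0,0],[0,0,0],[0,0,0],[0,0,0],[0,0,0]],"hand":[240,240,240,240,240,240,240]}'; python3 -c "
from rig import optics;optics.snapshot('side')"; python3 d.py
```

```text
time: 35.97
tool_pos: [0.5239, 0.3296, 0.0087]
orientation: [[0.959, 0.284, 0.007], [0.284, -0.959, 0.003], [0.008, -0.001, -1.0]]
contact_force: [5.3, 2.4, 3.3]
opening: 0.0074
t 36.02 p [0.524  0.3296 0.0088] psi 16.5 tilt [ 0.0072  0.0029 -1.    ] F [4.9 2.7 3. ] open 0.0069
```

```bash
python3 -m crank '{"linear":[[0.003,0,0.003],[0.003,0,0.004],[0.003,0,0.004]],"turn":[[0,0,0],[0,0,0],[0,0,0]],"hand":[240,240,240]}';python3 - <<'E'
from h import *
p,d=optics.snapshot("side");crop("side",p,205,135,40,32,18,"g26")
X=dep("side",d).reshape(-1,3)
t=(X[:,:2]-[.5275,.3336])@np.array([-.284,.959]);w=(X[:,:2]-[.5275,.3336])@np.array([.959,.284])
for lo,hi in((-.09,-.042),(.042,.09)):
    m=(t>lo)&(t<hi)&(abs(w)<.02)&(X[:,2]>.023)&(X[:,2]<.07)
    print(lo,m.sum()); print(np.c_[t,w,X[:,2]][m].round(4).tolist())
E
python3 d.py
```

```text
time: 36.27
tool_pos: [0.525, 0.33, 0.0069]
orientation: [[0.959, 0.284, 0.0], [0.284, -0.959, -0.0], [0.0, 0.0, -1.0]]
contact_force: [-4.0, -2.4, 19.2]
opening: 0.0074
-0.09 18
[[-0.0482, -0.004, 0.0363], [-0.0435, -0.0045, 0.0315], [-0.0526, -0.0078, 0.0352], [-0.0465, 0.0017, 0.0306], [-0.0561, -0.002, 0.0345], [-0.0452, -0.0062, 0.0289], [-0.0497, -0.0055, 0.03], [-0.0507, -0.002, 0.0293], [-0.0576, -0.0035, 0.0318], [-0.0629, -0.0036, 0.0334], [-0.0669, -0.0027, 0.0344], [-0.0451, -0.0018, 0.0239], [-0.0552, -0.0059, 0.0282], [-0.0561, -0.0023, 0.0274], [-0.0616, -0.0027, 0.0292], [-0.0683, -0.004, 0.0316], [-0.0686, -0.0044, 0.0282], [-0.0728, -0.0082, 0.0234]]
0.042 6
[[0.0625, -0.0013, 0.0329], [0.0585, -0.0047, 0.0312], [0.0488, -0.0077, 0.0348], [0.0575, -0.0056, 0.028], [0.0572, -0.0015, 0.0269], [0.0507, -0.0023, 0.0252]]
t 36.32 p [0.525 0.33  0.007] psi 16.52 tilt [ 4.e-04 -0.e+00 -1.e+00] F [-4.2 -2.6 18.3] open 0.0075
```

View pics/g26.png

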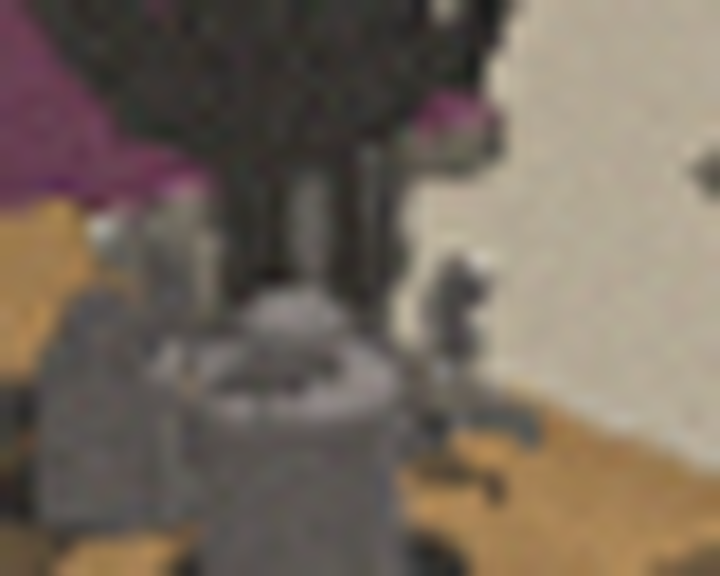

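```bash
python3 -m crank '{"linear":[[0,0,-0.003],[0,0,-0.003],[0,0,-0.003],[0,0,-0.003],[0,0,-0.003],[0,0,-0.003],[0,0,-0.02],[0,0,-0.05],[0,0,-0.09],[0,0,-0.13],[0,0,-0.15],[0,0,-0.15],[0,0,-0.15]],"turn":[[0,0,0],[0,0,0],[0,0,0],[0,0,0],[0,0,0],[0,0,0],[0,0,0],[0,0,0],[0,0,0],[0,0,0],[0,0,0],[0,0,0],[0,0,0]],"hand":[240,175,175,175,175,175,175,175,175,175,175,175,175]}';python3 - <<'E'
from h import *
p,d=optics.snapshot("side");crop("side",p,170,120,80,64,9,"g27");np.savez("g27.npz",p=p,d=d)
X=dep("side",d).reshape(-1,3)
t=(X[:,:2]-[.5275,.3336])@np.array([-.284,.959]);w=(X[:,:2]-[.5275,.3336])@np.array([.959,.284])
for lo,hi in((-.09,-.042),(-.022,.022),(.042,.09)):
    m=(t>lo)&(t<hi)&(abs(w)<.012)&(X[:,2]>.024)&(X[:,2]<.07)
    print(lo,m.sum(),t[m].min(),t[m].max(),w[m].mean(),w[m].min(),w[m].max(),np.percentile(X[m][:,2],[5,50,95]))
E
python3 d.py
```

```text
time: 37.4
tool_pos: [0.5247, 0.3298, 0.1554]
orientation: [[0.959, 0.284, 0.003], [0.284, -0.959, 0.001], [0.003, -0.0, -1.0]]
contact_force: [-0.2, -0.9, -0.7]
opening: 0.0267
-0.09 18 -0.06771095106761842 -0.04283189830857504 -0.0028777554591972194 -0.00902306408980017 0.003774888869271275 [0.02706135 0.03211053 0.0354624 ]
-0.022 7 -0.0026651622504246146 0.017380332936192674 -0.0003427940737009422 -0.007076590381930755 0.007687438162499445 [0.02735524 0.03364146 0.03473913]
0.042 9 0.04291194728636446 0.0627905999628366 -0.002416448359051552 -0.0075006461866955355 0.0053107428092320635 [0.02795057 0.03132971 0.03520635]
t 37.45 p [0.5234 0.3293 0.153 ] psi 16.52 tilt [-1.1e-03 -5.0e-04 -1.0e+00] F [ 0.2 -0.2 -0.6] open 0.0269
```

View pics/g27.png

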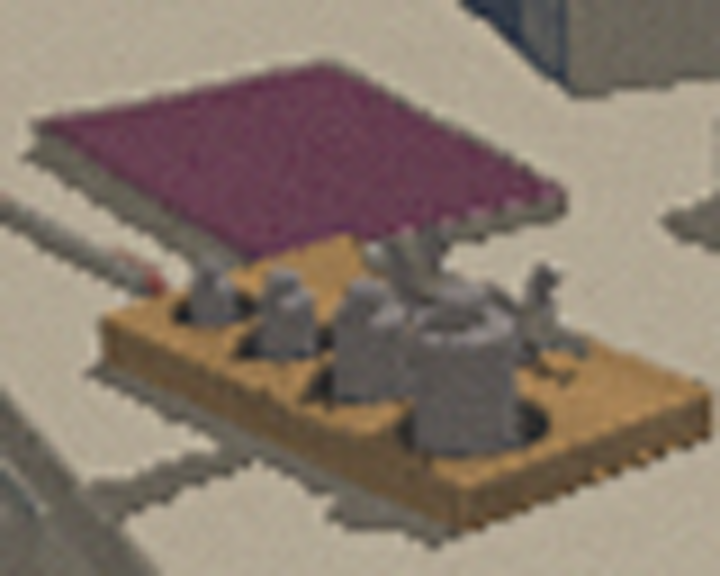

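```bash
python3 -m crank '{"linear":[[0,0.3,0],[0,0.3,0],[0,0.3,0],[0,0.3,0],[0,0.3,0],[0,0.3,0],[0,0.3,0],[0,0.3,0],[0,0.3,0],[0,0.3,0],[0,0.3,0]],"turn":[[0,0,0],[0,0,0],[0,0,0],[0,0,0],[0,0,0],[0,0,0],[0,0,0],[0,0,0],[0,0,0],[0,0,0],[0,0,0]],"hand":[175,175,175,175,175,175,175,175,175,175,175]}';python3 - <<'E'
from h import *
from scipy.optimize import least_squares
p,d=optics.snapshot("top");crop("top",p,95,165,100,75,8,"f1")
XX={"top":dep("top",d)};ps,ds=optics.snapshot("side");XX["side"]=dep("side",ds)
W=dict(w500=(.4894,.2479,.019,.05,.063),w200=(.4733,.3038,.014,.038,.049),w100=(.4586,.3516,.011,.03,.039),w50=(.446,.3945,.009,.022,.03))
for k,(x,y,r,hb,ht) in W.items():
  for n in XX:
    X=XX[n].reshape(-1,3)
    s=(np.hypot(X[:,0]-x,X[:,1]-y)<r+.009)&(X[:,2]>.0225);Y=X[s];z=np.sort(Y[:,2])[-6:].mean();Y=Y[Y[:,2]<.010+hb-.003]
    c=least_squares(lambda c:np.hypot(Y[:,0]-c[0],Y[:,1]-c[1])-r,[x,y],loss="soft_l1",f_scale=.001).x
    print(k,n,len(Y),"off mm",((c-[x,y])*1000).round(1),"top z",z.round(4),"exp",ht+.01)
X=XX["top"].reshape(-1,3)
t=(X[:,:2]-[.5275,.3336])@np.array([-.284,.959]);w=(X[:,:2]-[.5275,.3336])@np.array([.959,.284])
for lo,hi in((-.08,-.042),(-.022,.022),(.042,.08)):
    m=(t>lo)&(t<hi)&(abs(w)<.012)&(X[:,2]>.0285)&(X[:,2]<.07)
    if m.sum():print(lo,m.sum(),t[m].min().round(4),t[m].max().round(4),w[m].mean().round(4),w[m].min().round(4),w[m].max().round(4),np.percentile(X[m][:,2],[5,50,95]).round(4))
E
python3 d.py
```

```text
time: 38.37
tool_pos: [0.608, 0.0433, 0.152]
orientation: [[0.958, 0.285, -0.003], [0.285, -0.958, 0.001], [-0.003, -0.002, -1.0]]
contact_force: [-1.0, -0.7, 0.3]
opening: 0.0268
w500 top 47 off mm [-1.7 -0. ] top z 0.0749 exp 0.073
w500 side 120 off mm [-1.4  0.1] top z 0.0731 exp 0.073
w200 top 33 off mm [-0.4 -2.8] top z 0.0609 exp 0.059000000000000004
w200 side 51 off mm [-0.6 -2.1] top z 0.0585 exp 0.059000000000000004
w100 top 18 off mm [-0.9 -2.1] top z 0.0511 exp 0.049
w100 side 26 off mm [ 0.6 -1.2] top z 0.0478 exp 0.049
w50 top 8 off mm [-1.9 -1. ] top z 0.0406 exp 0.04
w50 side 8 off mm [-1.  -0.5] top z 0.038 exp 0.04
-0.08 21 -0.0675 -0.042 -0.0025 -0.0062 0.0013 [0.0293 0.0325 0.0374]
-0.022 33 -0.0219 0.0201 -0.0019 -0.0094 0.0045 [0.0294 0.0314 0.0353]
0.042 17 0.0424 0.0615 -0.0024 -0.0062 0.0011 [0.0302 0.0334 0.0364]
t 38.47 p [0.6084 0.0437 0.1529] psi 16.65 tilt [-1.5e-03  5.0e-04 -1.0e+00] F [ 0.6 -0.3  0.6] open 0.0266
```

View pics/f1.png

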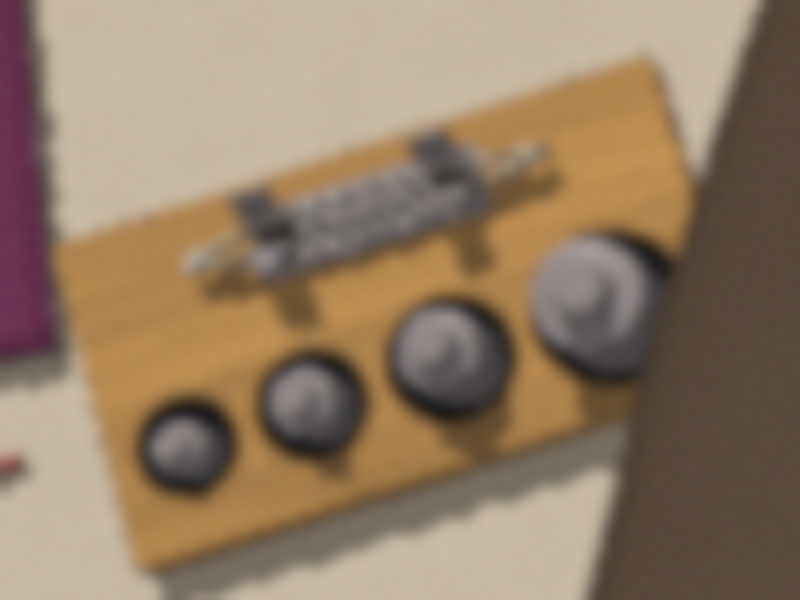

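```bash
python3 -c "
from rig import hand_in
print(hand_in())"
```

```text
the job is handed in; nothing more can be done
None
```

I put all four steel weights back into their own wells in size order and pressed the forceps home into the clip. I handed the job in at about 38 s of the 141 s allowed; no verdict was given.

**Last checks, top and side cameras:**
- **Weights:** all stand upright, 3 mm or less from their well centres. Their tops are within about 2 mm of the height expected when standing on the well floor.
- **Forceps:** they lie flat and parallel. The underside is at about 27 mm, which is saddle height, and they sit about 3 mm off centre along the clip. They read about 2 mm off across it; this partly reflects which face the cameras see.
- **Robot:** the arm was clear of everything, with contact force near zero.

**What went wrong or disagreed:**
- **Finger ends:** in the images they sat about 23–33 mm behind the reported tool point, more than the description says. The first grip on the 500 g weight only pressed on its top, so I opened, went lower and gripped again. I used image-checked depths after that.
- **Forceps:** the first press jammed a few millimetres off centre at about 31 N. I eased off, recentred, and it then snapped in.

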